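Rack printed counterweights heavy end down and spray

ROBOT

A 7-joint arm with a two-finger parallel gripper is mounted at the origin on the work surface. World frame = base frame: x ahead of the robot, y to its left, z up, the work surface at z = 0. Lengths are in m, angles in rad, forces in N, time in s.
With the tool pointing down it reaches from about 0.375 to 0.925 m from the base axis. Payload 3.1 kg.
Tool frame: the origin (TCP) lies where the fingers leave the gripper's body, on its centre line; the fingertips stand 73 mm ahead of it and the grasp point (between the pads) lies 54 mm ahead of it (ctrl.finger_overhang is the distance from the TCP to the fingertips, in m); z points along the fingers, y is the line along which they close (so a half turn about z gives the same grasp; the last joint's range is limited). The gripper opens to 85 mm and grips with 20 to 120 N. Pads are 22 mm wide; open, the fingers measure 114 mm over their backs; the gripper's body (76 mm by 85 mm) begins 54 mm behind the grasp point. The pads swing forward as they close: fully open they stand 13 mm farther back than shut.
Start: joints at [1.221, 0.383, 0.044, 1.598, -0.018, 1.161, -0.05], TCP at [0.162, -0.63, 0.304] pointing down, gripper open.
Joint ranges: [-2.61, 2.61], [-0.41, 2.15], [-1.48, 1.57], [0, 2.5], [-1.57, 4.71], [0.05, 1.97], [-2.85, 2.85]. Speed limits (rad/s): [2.79, 2.79, 3.14, 3.14, 3.14, 3.14, 3.14].

INTERFACE

Orientations are given as a unit quaternion [x, y, z, w].
In Python, from rig import ctrl gives the robot as it stands. The module is installed in compiled form; this text tells all that it offers.
- The arm moves only by the tool apply_moves, never from a script. Its argument "plan" is a list of rows, each a list of 3 entries, a list of its own where there are three numbers: the opening in per cent of the stroke, from 0 (shut) to 100 (fully open), then the shift along the tool's x, y, z in mm, then the turn about the tool's z in degrees. A call has exactly 8 rows; each row shifts and turns the commanded pose from where the row before left it, along the tool's axes as they then stand; what a row does not reach is not made up. A row lasts 1/12 s, in which the tool goes at most 41.7 mm and 7.16 degrees, less where a joint would pass 70% of its speed; a pose out of reach is approached as far as the arm can. A call with a gripper value outside its range is refused whole. The fingers move at their own pace and stop on an object; "newtons" is the grip in N (left out, the last holds). Time passes only in rows, so rows that do not move let the fingers close, or fill a call up. It gives the time, the measured TCP pose, the force, the opening and the grip force at its end, in the units of the state.
- ctrl.sense(): the state, without advancing time (a new reading comes with each control period).
- ctrl.read_camera(name): name is "side" or "top" or "wrist"; returns a dict with "image" (384x512x3 uint8, red, green, blue), "range_z" (384x512 float32, m along the optical axis (not along the pixel's ray), 0 where there is no reading), "camera_matrix" (3x3 intrinsics, pixels), "xyz" and "rotation" of the camera in the world. Camera axes: x right, y down, z forward; pixel columns grow to the right and rows downward; lengths in m; the calibration is good to about 2 mm. A picture is of the moment at which its call begins.
- ctrl.finish_job(): hands the job in; it is judged then, once.
The state is a dict: "t": time; "joint_pos": joint angles; "qd": joint speeds; "tau": joint torques, N m; "position": TCP position; "eef_rot": TCP orientation; "ft_force": force on the tool from outside, world axes, zero at the start; "moment": the same for the moment, N m; "grip_width": opening from 0.0 (shut) to 1.0 (fully open); "grip_force": force on a finger pad.
Only numpy, scipy, OpenCV 4.12 (cv2) and the standard library are available. Lean on these libraries where they do the work, as an engineer would, in place of code of your own. Each camera call takes 0.05 s, during which the arm holds its last target. There are 200 camera calls.

TASK

Make the sealing bench ready and spray: drop every yellow support offcut into the grey scrap bin, and lay every white counterweight in the sloping orange rack, one to a slot, heavy end downhill; the two ends look alike, so lift each at mid-length to find the end with the steel slug. When all that is done and let go, press the red sprung cap of the blue spray can fully down and let it come up again. Leave the other things on the bench alone.

Things in the scene. Friction and masses are not known exactly. Their poses are not given: they have to be found in the camera images.
- weight_a: white printed dumb-bell of square section, 150 mm long: equal end blocks 34 long, 40 x 40 mm, on a bar 82 long, 22 x 22 mm. Origin at mid-bar, 20 mm above what it lies on; x along its length. 0.22 kg: 0.13 of it a steel slug in one end, 58 mm from the middle, so at mid-length it pulls 0.07 N m that way. Which end changes with each start; neither look nor x direction tells
- weight_b: white printed dumb-bell of square section, 150 mm long: equal end blocks 34 long, 40 x 40 mm, on a bar 82 long, 22 x 22 mm. Origin at mid-bar, 20 mm above what it lies on; x along its length. 0.22 kg: 0.13 of it a steel slug in one end, 58 mm from the middle, so at mid-length it pulls 0.07 N m that way. Which end changes with each start; neither look nor x direction tells
- weight_c: white printed dumb-bell of square section, 150 mm long: equal end blocks 34 long, 40 x 40 mm, on a bar 82 long, 22 x 22 mm. Origin at mid-bar, 20 mm above what it lies on; x along its length. 0.22 kg: 0.13 of it a steel slug in one end, 58 mm from the middle, so at mid-length it pulls 0.07 N m that way. Which end changes with each start; neither look nor x direction tells
- offcut_a: yellow step-shaped offcut of print support, 44 x 24 mm, 12 mm high with a 24 mm high step over x -22 to -2 mm; 25 g. Origin under its middle, x along the 44 mm. May be absent
- offcut_b: yellow step-shaped offcut of print support, 44 x 24 mm, 12 mm high with a 24 mm high step over x -22 to -2 mm; 25 g. Origin under its middle, x along the 44 mm. May be absent
- offcut_c: yellow step-shaped offcut of print support, 44 x 24 mm, 12 mm high with a 24 mm high step over x -22 to -2 mm; 25 g. Origin under its middle, x along the 44 mm. May be absent
- bin: fixed grey open scrap bin, 140 x 140 mm outside, 60 mm high, walls 5 mm. Origin under its centre; x and y along its sides
- rack_bed: orange sloping bed of the fixed rack, 196 mm along the slope, 304 mm across, tilted 0.61 rad (35 degrees). Origin at the centre of its upper face, 74 mm above the table; x uphill along the slope, y across, z out of the face. A foot stop 20 mm high along the lower edge has its face at x = -90 mm
- slots (a point): the same point as rack_bed's origin. Four slots run along rack_bed's x with centre lines at y = -105, -35, 35, 105 mm, clear width 50 mm, between ridges 12 mm high that stand only at x -90 to -50 and 50 to 90 mm; the middle is open for fingers. A weight lies in one with its length along x, its middle within 30 mm of x = 0 and 20 mm above the face
- cap (a joint): travel of the red cap on the fixed blue spray can: 0 m is up, 0.008 m is fully down; a spring pushes it back with 3 N at the top and 8.4 N fully down. 6.5 mm or more counts as fully down
- cap_top (a point): middle of the top of the red cap, 32 mm across, on the upright can (58 mm across; the cap's top stands 175 mm above the table when up, with no other thing above it)
- spiral: white printed spiral on a 48 mm flange, 81 mm tall. Bystander: leave it alone
- scraper: bed scraper (spatula) lying flat, 170 mm long. Bystander: leave it alone
- glue: jar of glue, 36 mm across, 90 mm tall. Bystander: leave it alone
- tin: aluminium tin, 40 mm across, 30 mm high. Bystander: leave it alone
- brush: cleaning brush lying flat, 120 mm long. Bystander: leave it alone
Things that resemble listed ones, but are neither listed nor needed, are in the scene too. Of the things that look like the part that bears cap, the largest one is meant.

How it is judged:
By the outcome, as a careful person would: the job done as asked, in the order asked, and still so for the second after the job is handed in, with the robot touching nothing.
Of offcut_a, offcut_b, offcut_c only 1 to 3 are there at a start; the rules pass over those that are not, and their reading is None.
Of slug_ap, slug_am only 1 to 1 are there at a start; the rules pass over those that are not, and their reading is None.
Of slug_bp, slug_bm only 1 to 1 are there at a start; the rules pass over those that are not, and their reading is None.
Of slug_cp, slug_cm only 1 to 1 are there at a start; the rules pass over those that are not, and their reading is None.
At some moment in a run one of offcut_a, offcut_b, offcut_c may be knocked a few centimetres aside while the robot is not near it.
Once in a run the grip may slacken for a moment while it holds something.
It also fails if it takes over 210 s, if anything falls off the work surface, if the arm or the gripper's body presses on something with over 40 N, if the wrist force passes 120 N, or if a joint passes its speed limit or range.

## Working session

There is one attempt and no reset: what is moved stays moved. The work goes in short steps, Python scripts to look and compute and a tool call to move; the robot and the scene stay as the last step left them, time stands still between calls to the robot, and variables do not carry over. Pictures are saved under pics/ and viewed, at most 14 in all, crops included, and the job is handed in when it is done.

Besides the shell and the picture viewer there is one more tool, called after "Request:" as a command line: name --argument value ..., lists and objects as JSON in quotes. apply_moves: Moves the arm, as the interface text tells. Its arguments: {"type":"object","properties":{"plan":{"type":"array","items":{"type":"array"}},"newtons":{"type":"number"}},"required":["plan"]}

```bash
ls; mkdir -p pics; cat > h.py <<'E'
import numpy as np,cv2
from rig import ctrl
from scipy.spatial.transform import Rotation as R
def snap(name,f=None):
    c=ctrl.read_camera(name)
    np.savez('%s.npz'%name,**c)
    if f: cv2.imwrite('pics/'+f,c['image'][:,:,::-1])
    return c
def cloud(c):
    z=np.asarray(c['range_z']);K=np.asarray(c['camera_matrix'])
    v,u=np.mgrid[:z.shape[0],:z.shape[1]]
    p=np.stack([(u-K[0,2])/K[0,0]*z,(v-K[1,2])/K[1,1]*z,z],-1)
    rot=np.asarray(c['rotation'])
    M=rot if rot.shape==(3,3) else R.from_quat(rot).as_matrix()
    P=p@M.T+np.asarray(c['xyz']);P[z<=0]=np.nan
    return P
E
python3 - <<'E'
from h import *
s=ctrl.sense();print({k:np.round(v,3) for k,v in s.items()})
for n in('top','side'):
    c=snap(n,n+'0.png');print(n,np.round(c['xyz'],3),np.round(c['rotation'],3),c['camera_matrix'])
    cv2.imwrite('pics/%s0b.png'%n,cv2.resize(c['image'][:,:,::-1],(800,600),interpolation=cv2.INTER_CUBIC))
E
```

```text
pics
{'t': np.float64(0.0), 'joint_pos': array([ 1.221,  0.384,  0.044,  1.6  , -0.018,  1.161, -0.05 ]), 'qd': array([-0.001,  0.001,  0.001,  0.001, -0.001,  0.   , -0.001]), 'tau': array([ 0.0000e+00, -4.3346e+01,  1.0250e+00, -2.4951e+01,  1.1000e-02,
        1.1000e-02,  0.0000e+00]), 'position': array([ 0.162, -0.629,  0.302]), 'eef_rot': array([ 0.992,  0.126, -0.   , -0.001]), 'ft_force': array([0.426, 0.288, 0.571]), 'moment': array([-0.008, -0.013, -0.043]), 'grip_force': np.float64(0.0), 'grip_width': np.float64(0.997)}
top [ 0.292 -0.099  1.486] [ 0.706 -0.701  0.073 -0.077] [[456.92048043   0.         254.42058213]
 [  0.         456.92048043 191.12967679]
 [  0.           0.           1.        ]]
side [0.399 1.04  0.913] [-0.068  0.881 -0.466  0.034] [[467.53557209   0.         256.15592433]
 [  0.         467.53557209 185.47451158]
 [  0.           0.           1.        ]]
```

View pics/top0b.png

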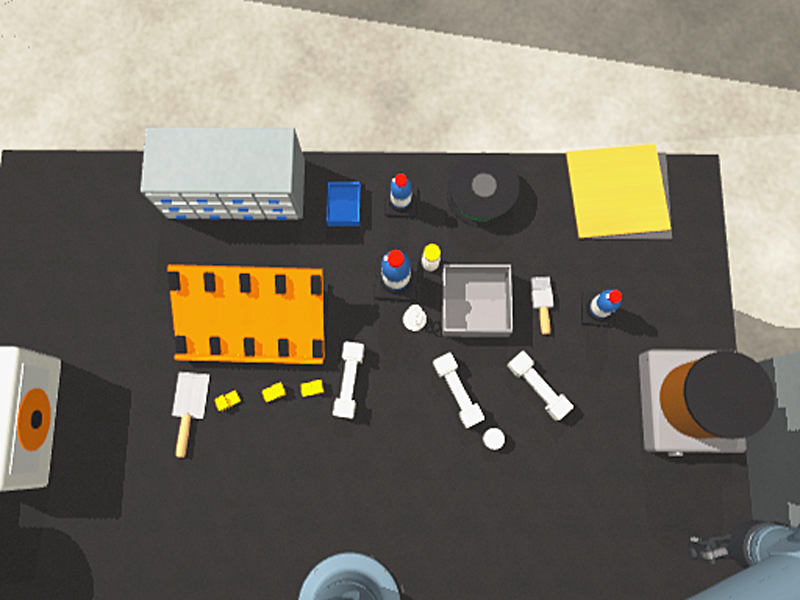

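View pics/side0b.png

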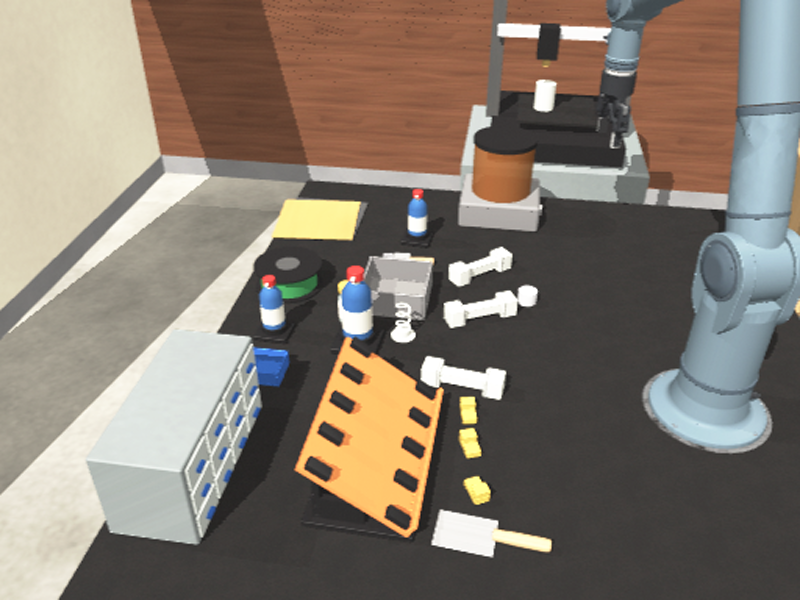

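The top picture (800x600) shows three yellow offcuts at (228,401), (274,393) and (312,388). The three white weights are at (349,380), (459,390) and (541,385), the bin at (478,300) and the rack at (247,313). There are three blue cans with red caps, at (396,262), (401,188) and (607,302). The one at (396,262) looks largest, which I'll check by height.

```bash
cat >> h.py <<'E'
def blobs(c,P,mask,zmin,zmax,minpx=25):
    m=(mask&(P[...,2]>zmin)&(P[...,2]<zmax)).astype(np.uint8)
    n,l,st,_=cv2.connectedComponentsWithStats(m)
    out=[]
    for i in range(1,n):
        if st[i,4]<minpx: continue
        q=P[l==i];r=cv2.minAreaRect((q[:,:2]*1000).astype(np.float32))
        b=cv2.boxPoints(r);e0,e1=b[1]-b[0],b[2]-b[1]
        e=e0 if np.hypot(*e0)>np.hypot(*e1) else e1
        out.append(dict(px=st[i,:5],c=np.array(r[0]),size=sorted(r[1]),yaw=np.degrees(np.arctan2(e[1],e[0]))%180,z=np.percentile(q[:,2],[5,50,95])*1000))
    return out
def colors(c):
    h=cv2.cvtColor(c['image'],cv2.COLOR_RGB2HSV).astype(int);H,S,V=h[...,0],h[...,1],h[...,2]
    return dict(yellow=(H>22)&(H<35)&(S>150)&(V>100),white=(S<45)&(V>140),red=((H<6)|(H>174))&(S>150)&(V>100),orange=(H>8)&(H<21)&(S>150),grey=(S<45)&(V>60),blue=(H>100)&(H<125)&(S>120),any=V>=0)
def show(c,P,k,z0,z1,mn=25):
    for b in blobs(c,P,colors(c)[k],z0,z1,mn):
        print(k,b['px'],'c',np.round(b['c']),'size',np.round(b['size']),'yaw',round(b['yaw'],1),'z',np.round(b['z']))
E
cat > m.py <<'E'
from h import *
for n in('top','side'):
    c=dict(np.load(n+'.npz'));P=cloud(c);print(n)
    show(c,P,'yellow',.004,.05);show(c,P,'white',.012,.1);show(c,P,'red',.05,.3,8);show(c,P,'orange',.005,.2,200)
    show(c,P,'grey',.04,.07,100)
    T=P[(P[...,2]>-.03)&(P[...,2]<.006)];print('table z',np.median(T[:,2]))
    m=colors(c)['orange']&(P[...,0]>.3)&(P[...,1]>0)
    q=P[m];A=np.c_[q[:,:2],np.ones(len(q))];
    for _ in range(4):
        k=np.linalg.lstsq(A,q[:,2],rcond=None)[0];e=abs(A@k-q[:,2])<.006;A,q=A[e],q[e]
    print('plane',k,len(q),'lo',q.min(0),'hi',q.max(0))
    r=cv2.minAreaRect((q[:,:2]*1000).astype(np.float32));print(r,cv2.boxPoints(r))
E
python3 m.py
```

```text
top
yellow [ 363   92   66   60 2831] c [ 859. -568.] size [199. 201.] yaw 95.3 z [ 5.  9. 14.]
yellow [193 243  14  11  99] c [421.  87.] size [26. 44.] yaw 105.9 z [ 9. 18. 29.]
yellow [168 245  15  12 100] c [413. 164.] size [26. 43.] yaw 112.2 z [ 8. 19. 29.]
yellow [138 250  16  13 105] c [396. 259.] size [28. 44.] yaw 114.8 z [ 9. 18. 30.]
white [250 125  13   7  49] c [813. -92.] size [15. 40.] yaw 86.0 z [40. 59. 75.]
white [101 130  25   9  86] c [785. 377.] size [ 8. 66.] yaw 88.9 z [28. 56. 97.]
white [124 131  23   8  89] c [786. 308.] size [10. 70.] yaw 88.0 z [30. 52. 90.]
white [146 131  23   9  98] c [786. 235.] size [ 7. 66.] yaw 89.1 z [29. 58. 97.]
white [168 130  22  10  97] c [784. 161.] size [11. 63.] yaw 90.2 z [29. 66. 99.]
white [270 164  12   9  62] c [ 680. -157.] size [18. 36.] yaw 88.3 z [25. 49. 70.]
white [283 170  45  43 247] c [ 602. -252.] size [139. 140.] yaw 89.6 z [26. 61. 66.]
white [244 174  18  11  57] c [639. -78.] size [25. 60.] yaw 68.9 z [55. 77. 99.]
white [340 178  14  19 228] c [ 625. -392.] size [40. 64.] yaw 1.7 z [15. 20. 26.]
white [
[... 3929 characters left out ...]
133.0 z [53. 57. 60.]
grey [233 164  44  32 496] c [ 603. -234.] size [140. 184.] yaw 90.2 z [41. 52. 62.]
grey [167 196  15  12 112] c [825. -80.] size [24. 44.] yaw 16.8 z [41. 55. 68.]
grey [219 202  20  12 124] c [650. -69.] size [30. 58.] yaw 14.4 z [46. 57. 69.]
grey [ 65 246 102  93 916] c [801. 298.] size [129. 324.] yaw 64.5 z [41. 52. 68.]
table z 0.00042769789557683957
plane [ 0.35216173  0.03159939 -0.14096122] 245 lo [0.47030995 0.05881142 0.02731468] hi [0.63232919 0.36692802 0.09324329]
((507.2406921386719, 227.18035888671875), (315.724853515625, 152.76283264160156), 70.31726837158203) [[382.1522  104.26764]
 [525.98944  52.81537]
 [632.3292  350.09308]
 [488.49194 401.54535]]
```

```bash
cat > m2.py <<'E'
from h import *
c=dict(np.load('top.npz'));P=cloud(c);C=colors(c)
x,y,z=P[...,0],P[...,1],P[...,2]
m=C['orange']&(x>.47)&(x<.66)&(y>.06)&(y<.4)
q=P[m]
A=np.c_[q[:,:2],np.ones(len(q))]
for _ in range(8):
    k=np.linalg.lstsq(A,q[:,2],rcond=None)[0];e=abs(A@k-q[:,2])<.006;A,q=A[e],q[e]
print('plane',k,np.arctan(np.hypot(k[0],k[1])),np.degrees(np.arctan2(k[1],k[0])),len(q))
r=cv2.minAreaRect((q[:,:2]*1000).astype(np.float32));print(r,'\n',cv2.boxPoints(r))
print('z range',q[:,2].min(),q[:,2].max(), 'height at centre',k@[r[0][0]/1e3,r[0][1]/1e3,1])
# black ridges
h=cv2.cvtColor(c['image'],cv2.COLOR_RGB2HSV)
d=(z-(k[0]*x+k[1]*y+k[2]));mm=(h[...,2]<60)&(d>.004)&(d<.03)&(x>.4)&(x<.72)&(y>.04)&(y<.42)
n,l,st,ce=cv2.connectedComponentsWithStats(mm.astype(np.uint8))
for i in range(1,n):
    if st[i,4]>8: print(st[i],np.round(np.median(P[l==i],0),3))
show(c,P,'red',.165,.2,8)
for zz in ((.032,.06),):show(c,P,'white',*zz,60)
cv2.imwrite('pics/c1.png',cv2.resize(c['image'][150:285,95:295,::-1],(800,540),interpolation=cv2.INTER_CUBIC))
E
python3 m2.py
```

```text
plane [ 0.68398109 -0.01644098 -0.30539015] 0.6000285064473982 -1.3769643034131671 3867
((564.6319580078125, 213.2350616455078), (305.1275939941406, 163.2090301513672), 88.84149932861328) 
 [[479.95956   62.352356]
 [643.1352    59.05255 ]
 [649.3043   364.11777 ]
 [486.12872  367.41757 ]]
z range 0.020474562537262653 0.13495988050603813 height at centre 0.07730163811920232
[107 174   8  12  75] [0.619 0.35  0.127]
[131 175   7  11  61] [0.618 0.281 0.127]
[154 176   6  11  60] [0.615 0.211 0.127]
[176 176   7  12  64] [0.614 0.141 0.127]
[199 178   6  10  57] [0.612 0.071 0.127]
[112 215   7  11  60] [0.503 0.353 0.048]
[134 216   7  11  60] [0.503 0.283 0.045]
[156 217   7  11  48] [0.5   0.213 0.046]
[178 218   7  10  47] [0.498 0.143 0.046]
[200 218   6  11  57] [0.498 0.074 0.048]
[111 240   2  11  12] [0.432 0.375 0.001]
[133 241   3  11  14] [0.427 0.302 0.001]
[204 245  10  10  56] [0.416 0.056 0.001]
[182 247   7   8  28] [ 0.416  0.134 -0.   ]
red [248 160  11  11  87] c [654. -85.] size [29. 30.] yaw 77.1 z [172. 176. 180.]
white [213 219  20  49 364] c [436.  10.] size [ 40. 149.] yaw 172.0 z [33. 40. 46.]
white [326 225  17  18 155] c [ 464. -347.] size [41. 53.] yaw 40.3 z [33. 40. 45.]
white [278 226  32  48 370] c [ 418. -213.] size [ 40. 148.] yaw 27.1 z [33. 40. 46.]
white [ 30 228   7  32 110] c [429. 610.] size [11. 96.] yaw 0.8 z [33. 43. 58.]
white [351 253  16  16 156] c [ 389. -413.] size [42. 45.] yaw 37.5 z [34. 41. 46.]
white [ 21 277  11  35 118] c [274. 610.] size [  9. 103.] yaw 176.5 z [34. 44. 59.]
```

View pics/c1.png

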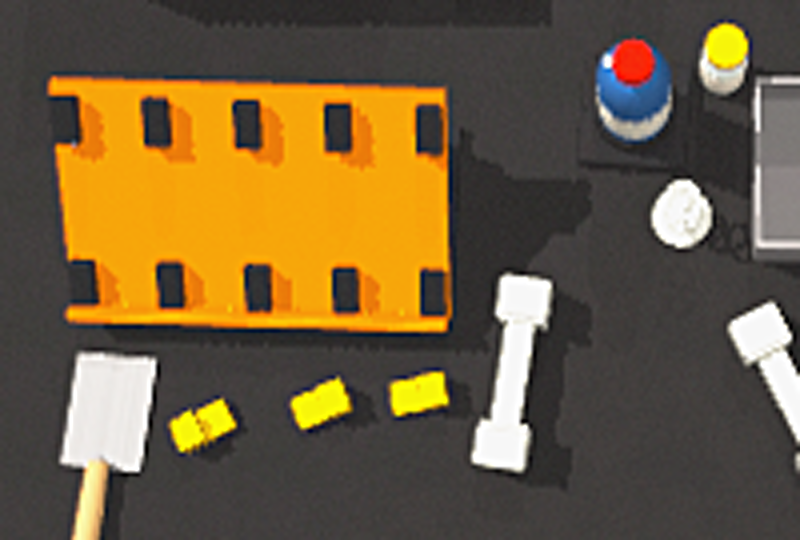

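The crop shows the same three offcuts at (203,426), (320,405) and (418,394). The big can's cap is at (632,62) in the crop.

Three cans could bear the cap, at (396,262), (401,188) and (607,302). Their caps stand 175, 134 and 134 mm high. The one at (396,262) is both the largest and the right height, so that is the one meant. The rack rises toward +x, with its foot stop on the robot's side.

```bash
cat > go.py <<'E'
import sys
from h import *
# args: x,y,z,psi (mm,deg) waypoints ; prints turn & shift in frame after the turn
def pose():
    s=ctrl.sense();M=R.from_quat(s['eef_rot']).as_matrix()
    return np.array(s['position'])*1000,np.degrees(np.arctan2(M[1,0],M[0,0])),s
if __name__=='__main__':
    p,psi,s=pose();print('now',np.round(p,1),round(psi,1),'j7',round(float(s['joint_pos'][6]),2),'t',s['t'],'w',round(float(s['grip_width']),3),'f',np.round(s['ft_force'],2),'m',np.round(s['moment'],3))
    for a in sys.argv[1:]:
        t=np.array([float(v) for v in a.split(',')])
        if len(t)==3:t=np.r_[t,psi]
        turn=-(t[3]-psi);f=np.radians(t[3]);d=t[:3]-p
        sh=np.array([np.cos(f)*d[0]+np.sin(f)*d[1],np.sin(f)*d[0]-np.cos(f)*d[1],-d[2]])
        n=int(np.ceil(np.linalg.norm(sh)/38));k=int(np.ceil(abs(turn)/7.1))
        print(a,'turn %.1f (%d x %.2f)'%(turn,k,turn/max(k,1)),'shift',np.round(sh,1),'%d x'%n,np.round(sh/max(n,1),1))
        p,psi=t[:3],t[3]
E
python3 go.py 400,-300,300,106 421,87,200 421,87,79
```

```text
now [ 161.8 -628.8  302.6] 14.4 j7 -0.05 t 0.1 w 1.0 f [-0.16  0.17  0.12] m [-0.029  0.043 -0.006]
400,-300,300,106 turn -91.6 (13 x -7.04) shift [250.4 319.6   2.6] 11 x [22.8 29.1  0.2]
421,87,200 turn -0.0 (0 x -0.00) shift [366.2 126.9 100. ] 11 x [33.3 11.5  9.1]
421,87,79 turn -0.0 (0 x -0.00) shift [  0.   0. 121.] 4 x [ 0.   0.  30.2]
```

Request:
apply_moves --plan '[[53, [0, 0, 0], -7], [53, [0, 0, 0], -7], [53, [0, 0, 0], -7], [53, [0, 0, 0], -7], [53, [0, 0, 0], -7], [53, [0, 0, 0], -7], [53, [0, 0, 0], -7], [53, [0, 0, 0], -7]]'

```text
t: 0.77
position: [0.1618, -0.6291, 0.303]
eef_rot: [0.815, 0.579, 0.0, -0.001]
ft_force: [-0.1, 0.2, 0.8]
grip_width: 0.533
grip_force: 0.0
```

Request:
apply_moves --plan '[[53, [0, 0, 0], -7], [53, [0, 0, 0], -7], [53, [0, 0, 0], -7], [53, [0, 0, 0], -7], [53, [0, 0, 0], -7], [53, [23, 29, 0], 0], [53, [23, 29, 0], 0], [53, [23, 29, 0], 0]]'

```text
t: 1.43
position: [0.2271, -0.5389, 0.3029]
eef_rot: [0.607, 0.795, 0.0, -0.001]
ft_force: [0.9, 0.7, -0.4]
grip_width: 0.532
grip_force: 0.0
```

Request:
apply_moves --plan '[[53, [23, 29, 0], 0], [53, [23, 29, 0], 0], [53, [23, 29, 0], 0], [53, [23, 29, 0], 0], [53, [23, 29, 0], 0], [53, [23, 29, 0], 0], [53, [23, 29, 0], 0], [53, [23, 29, 0], 0]]'

```text
t: 2.1
position: [0.4025, -0.299, 0.3035]
eef_rot: [0.606, 0.796, -0.0, -0.0]
ft_force: [-0.2, -1.0, 0.4]
grip_width: 0.53
grip_force: 0.0
```

Request:
apply_moves --plan '[[53, [33, 11, 9], 0], [53, [33, 11, 9], 0], [53, [33, 11, 9], 0], [53, [33, 11, 9], 0], [53, [33, 11, 9], 0], [53, [33, 11, 9], 0], [53, [33, 11, 9], 0], [53, [33, 11, 9], 0]]'

```text
t: 2.77
position: [0.4161, -0.0214, 0.2314]
eef_rot: [0.606, 0.796, -0.0, 0.0]
ft_force: [0.9, -0.1, -0.4]
grip_width: 0.527
grip_force: 0.0
```

```bash
python3 go.py 421,87,200,106
```

```text
now [416.1 -21.4 231.4] 105.4 j7 0.17 t 2.7667 w 0.527 f [ 0.89 -0.05 -0.38] m [-0.01  -0.001 -0.006]
421,87,200,106 turn -0.6 (1 x -0.59) shift [102.8  34.6  31.4] 3 x [34.3 11.5 10.5]
```

Request:
apply_moves --plan '[[53, [34, 11.5, 10], -0.6], [53, [34, 11.5, 10], 0], [53, [34, 11.5, 10], 0], [53, [0, 0, 0], 0], [53, [0, 0, 0], 0], [53, [0, 0, 0], 0], [53, [0, 0, 0], 0], [53, [0, 0, 0], 0]]'

```text
t: 3.43
position: [0.4223, 0.0829, 0.2019]
eef_rot: [0.603, 0.798, -0.0, 0.0]
ft_force: [0.0, -0.2, -0.1]
grip_width: 0.534
grip_force: 0.0
```

```bash
cat > w.py <<'E'
from h import *
import sys
c=snap('wrist',sys.argv[1] if len(sys.argv)>1 else None);P=cloud(c)
print(np.round(c['xyz'],3))
for k,a,b in (('yellow',.004,.02),('yellow',.02,.05),('white',.03,.05)): show(c,P,k,a,b,150)
E
python3 w.py w1.png; python3 go.py 421,87,77,106
```

```text
[0.405 0.148 0.272]
white [170 221  32  39 404] c [368.  23.] size [15. 40.] yaw 61.8 z [32. 39. 41.]
white [ 215  232   98   82 2200] c [450.   8.] size [ 39. 115.] yaw 171.4 z [30. 31. 40.]
now [422.4  83.1 202. ] 105.8 j7 -0.16 t 3.4833 w 0.533 f [ 0.54 -0.61  0.07] m [ 0.029 -0.027 -0.038]
421,87,77,106 turn -0.2 (1 x -0.16) shift [  4.2  -0.2 125. ] 4 x [ 1.  -0.1 31.3]
```

View pics/w1.png

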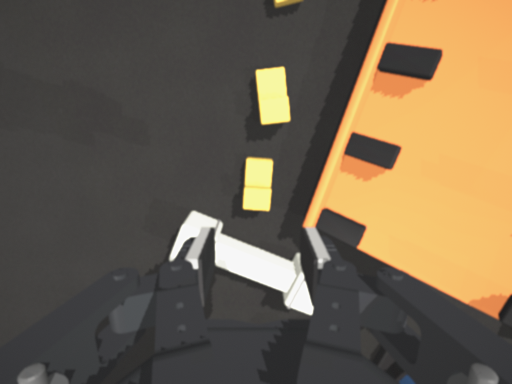

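The wrist view shows offcuts at (258,183), (273,95) and (287,2), and the fingers at (203,245) and (315,245). My yellow threshold was too tight for this camera, so I'll loosen it.

```bash
sed -i 's/yellow=(H>22)&(H<35)&(S>150)&(V>100)/yellow=(H>19)\&(H<36)\&(S>90)\&(V>100)/' h.py
python3 - <<'E'
from h import *
c=dict(np.load('wrist.npz'));P=cloud(c)
print(c['image'][170,258],c['image'][200,258],P[170,258],P[200,258],P[183,258])
for a,b in((.004,.05),(.008,.017),(.019,.05)):show(c,P,'yellow',a,b,80)
E
```

```text
[247 247 158] [247 247 156] [0.41944261 0.09746255 0.01095763] [0.42630036 0.07334056 0.02399313] [0.422781   0.08573595 0.01191033]
yellow [ 307    0   91  226 1179] c [477. 158.] size [  6. 182.] yaw 88.4 z [36. 37. 39.]
yellow [256  67  34  57 509] c [413. 164.] size [24. 44.] yaw 112.3 z [11. 13. 24.]
yellow [ 243  158   30   52 1318] c [422.  86.] size [24. 44.] yaw 101.9 z [11. 13. 25.]
yellow [ 329  199   60   54 1029] c [509.  85.] size [41. 44.] yaw 88.8 z [27. 45. 50.]
yellow [256  67  31  33 272] c [409. 174.] size [24. 24.] yaw 22.6 z [11. 12. 13.]
yellow [245 158  28  30 706] c [420.  96.] size [24. 25.] yaw 101.4 z [11. 12. 13.]
yellow [ 307    0   91  226 1179] c [477. 158.] size [  6. 182.] yaw 88.4 z [36. 37. 39.]
yellow [259  96  31  28 234] c [418. 153.] size [20. 24.] yaw 22.2 z [22. 24. 25.]
yellow [243 186  28  24 580] c [425.  74.] size [20. 24.] yaw 11.8 z [22. 24. 25.]
yellow [ 329  199   60   54 1029] c [509.  85.] size [41. 44.] yaw 88.8 z [27. 45. 50.]
```

Request:
apply_moves --plan '[[53, [0, 0, 25], 4], [53, [0, 0, 25], 0], [53, [0, 0, 25], 0], [53, [0, 0, 25], 0], [53, [0, 0, 15], 0], [53, [0, 0, 10], 0], [53, [0, 0, 0], 0], [0, [0, 0, 0], 0]]' --newtons 30

```text
t: 4.15
position: [0.4224, 0.0843, 0.077]
eef_rot: [0.63, 0.777, -0.0, -0.0]
ft_force: [-0.6, 0.7, -0.2]
grip_width: 0.402
grip_force: 0.0
```

Request:
apply_moves --plan '[[0, [0, 0, 0], 0], [0, [0, 0, 0], 0], [0, [0, 0, 0], 0], [0, [0, 0, 0], 0], [0, [0, 0, -35], 0], [0, [0, 0, -35], 0], [0, [0, 0, -35], 0], [0, [0, 0, -35], 0]]'

```text
t: 4.82
position: [0.4215, 0.0849, 0.2182]
eef_rot: [0.629, 0.778, -0.0, -0.0]
ft_force: [0.5, -1.1, -0.9]
grip_width: 0.272
grip_force: 30.2
```

```bash
python3 go.py 602,-252,220,102 602,-252,130 410,158,225 413,164,202,112
```

```text
now [421.5  84.9 218.2] 102.1 j7 -0.2 t 4.8167 w 0.272 f [ 0.54 -1.06 -0.91] m [-0.049 -0.075  0.009]
602,-252,220,102 turn 0.1 (1 x 0.07) shift [-367.1  106.6   -1.8] 11 x [-33.4   9.7  -0.2]
602,-252,130 turn -0.0 (0 x -0.00) shift [ 0.  0. 90.] 3 x [ 0.  0. 30.]
410,158,225 turn -0.0 (0 x -0.00) shift [ 441.  -102.6  -95. ] 13 x [33.9 -7.9 -7.3]
413,164,202,112 turn -10.0 (2 x -5.00) shift [ 4.4  5.  23. ] 1 x [ 4.4  5.  23. ]
```

Request:
apply_moves --plan '[[0, [-33.4, 9.7, -1], 0], [0, [-33.4, 9.7, -1], 0], [0, [-33.4, 9.7, 0], 0], [0, [-33.4, 9.7, 0], 0], [0, [-33.4, 9.7, 0], 0], [0, [-33.4, 9.7, 0], 0], [0, [-33.4, 9.7, 0], 0], [0, [-33.4, 9.7, 0], 0]]'

```text
t: 5.48
position: [0.554, -0.1621, 0.219]
eef_rot: [0.629, 0.777, -0.0, 0.0]
ft_force: [0.4, -0.4, -0.7]
grip_width: 0.271
grip_force: 30.2
```

Request:
apply_moves --plan '[[0, [-33.4, 9.7, 0], 0], [0, [-33.4, 9.7, 0], 0], [0, [-33.4, 9.7, 0], 0], [0, [0, 0, 30], 0], [0, [0, 0, 30], 0], [0, [0, 0, 30], 0], [0, [0, 0, 8], 0], [0, [0, 0, 0], 0]]'

```text
t: 6.15
position: [0.6003, -0.2516, 0.1174]
eef_rot: [0.629, 0.777, -0.001, -0.004]
ft_force: [-1.1, 0.6, -0.6]
grip_width: 0.278
grip_force: 30.2
```

Request:
apply_moves --plan '[[0, [0, 0, 0], 0], [53, [0, 0, 0], 0], [53, [0, 0, 0], 0], [53, [0, 0, 0], 0], [53, [0, 0, -35], 0], [53, [0, 0, -35], 0], [53, [0, 0, -35], 0], [53, [0, 0, 0], 0]]'

```text
t: 6.82
position: [0.6084, -0.2533, 0.2364]
eef_rot: [0.629, 0.777, 0.003, 0.008]
ft_force: [2.1, -0.5, 1.5]
grip_width: 0.529
grip_force: 0.0
```

```bash
python3 - <<'E'
from h import *
for n in('top','wrist'):
    c=snap(n,n+'1.png');P=cloud(c);show(c,P,'yellow',-.01,.06,15)
E
python3 go.py 413,162,202,112
```

```text
yellow [ 362   92   67   60 3211] c [ 860. -568.] size [201. 205.] yaw 5.1 z [ 3.  8. 14.]
yellow [295 185  12  12  91] c [ 612. -244.] size [31. 43.] yaw 111.4 z [ 8. 20. 33.]
yellow [112 206  95  23 975] c [516. 214.] size [ 60. 301.] yaw 88.8 z [26. 48. 59.]
yellow [346 206   5   7  27] c [ 551. -395.] size [13. 21.] yaw 1.4 z [14. 19. 24.]
yellow [123 228  30   2  51] c [480. 282.] size [ 5. 94.] yaw 90.7 z [32. 37. 44.]
yellow [156 228  50   4  89] c [478. 145.] size [ 11. 157.] yaw 88.4 z [32. 38. 42.]
yellow [168 244  15  13 121] c [414. 166.] size [31. 44.] yaw 112.6 z [ 2. 16. 28.]
yellow [137 250  17  13 131] c [396. 263.] size [32. 51.] yaw 117.5 z [ 2. 15. 28.]
yellow [115 266   6  26  41] c [324. 342.] size [ 9. 78.] yaw 179.2 z [15. 20. 24.]
yellow [388  74  17   4  19] c [ 724. -125.] size [ 1. 17.] yaw 22.9 z [-1. -0.  0.]
yellow [390 113  27  11  29] c [ 746. -165.] size [ 4. 27.] yaw 33.5 z [-1. -0.  0.]
yellow [ 245  149   30   50 1157] c [ 612. -251.] size [26. 52.] yaw 110.7 z [ 6. 17. 29.]
yellow [387 366  14  13  47] c [ 840. -476.] size [18. 19.] yaw 88.1 z [4. 6. 7.]
now [ 605.  -252.7  230.1] 102.0 j7 0.3 t 6.9167 w 0.523 f [ 0.23  0.2  -0.04] m [-0.016  0.058 -0.014]
413,162,202,112 turn -10.0 (2 x -4.98) shift [456.5 -22.7  28.1] 13 x [35.1 -1.7  2.2]
```

Request:
apply_moves --plan '[[53, [0, 0, 0], -5], [53, [0, 0, 0], -5], [53, [35, -1.8, 0], 0], [53, [35, -1.8, 0], 0], [53, [35, -1.8, 0], 0], [53, [35, -1.8, 0], 0], [53, [35, -1.8, 0], 0], [53, [35, -1.8, 0], 0]]'

```text
t: 7.58
position: [0.5123, -0.0605, 0.2248]
eef_rot: [0.559, 0.829, -0.001, -0.001]
ft_force: [0.7, 1.1, 0.3]
grip_width: 0.529
grip_force: 0.0
```

Request:
apply_moves --plan '[[53, [35, -1.8, 0], 0], [53, [35, -1.8, 0], 0], [53, [35, -1.8, 0], 0], [53, [35, -1.8, 0], 0], [53, [35, -1.8, 0], 0], [53, [35, -1.8, 0], 0], [53, [35, -1.8, 27], 0], [53, [0, 0, 0], 0]]'

```text
t: 8.25
position: [0.4055, 0.1643, 0.1977]
eef_rot: [0.554, 0.832, -0.001, -0.003]
ft_force: [-0.6, -0.8, -0.2]
grip_width: 0.528
grip_force: 0.0
```

```bash
python3 - <<'E'
from h import *
c=snap('wrist');P=cloud(c)
for a,b in((.004,.03),):show(c,P,'yellow',a,b,300)
E
python3 go.py 414,162,77,112
```

```text
yellow [ 274   52   33   61 1738] c [396. 258.] size [24. 44.] yaw 118.3 z [11. 14. 25.]
yellow [ 253  166   27   52 1347] c [413. 164.] size [24. 44.] yaw 113.3 z [11. 13. 24.]
now [407.2 161.5 198.3] 112.6 j7 -0.28 t 8.3 w 0.529 f [-0.36 -0.76  0.62] m [-0.056  0.073  0.001]
414,162,77,112 turn 0.6 (1 x 0.56) shift [ -2.1   6.4 121.3] 4 x [-0.5  1.6 30.3]
```

Request:
apply_moves --plan '[[53, [-2, 6.5, 25], 0], [53, [0, 0, 25], 0], [53, [0, 0, 25], 0], [53, [0, 0, 25], 0], [53, [0, 0, 15], 0], [53, [0, 0, 6], 0], [53, [0, 0, 0], 0], [0, [0, 0, 0], 0]]'

```text
t: 8.97
position: [0.4187, 0.1588, 0.0796]
eef_rot: [0.559, 0.829, -0.0, -0.0]
ft_force: [-0.3, -0.5, 0.5]
grip_width: 0.405
grip_force: 0.0
```

Request:
apply_moves --plan '[[0, [0, 0, 0], 0], [0, [0, 0, 0], 0], [0, [0, 0, 0], 0], [0, [0, 0, 0], 0], [0, [0, 0, -35], 0], [0, [0, 0, -35], 0], [0, [0, 0, -35], 0], [0, [0, 0, -38], 0]]'

```text
t: 9.63
position: [0.4173, 0.1592, 0.2233]
eef_rot: [0.559, 0.829, -0.001, -0.001]
ft_force: [0.3, -0.4, -0.2]
grip_width: 0.274
grip_force: 30.5
```

```bash
python3 go.py 602,-245,220,112 602,-245,120 602,-245,230 396,257,203,118
```

```text
now [417.3 159.2 223.3] 112.1 j7 -0.24 t 9.6333 w 0.274 f [ 0.26 -0.41 -0.24] m [-0.067 -0.048 -0.027]
602,-245,220,112 turn 0.1 (1 x 0.07) shift [-444.    19.8    3.3] 12 x [-37.    1.7   0.3]
602,-245,120 turn -0.0 (0 x -0.00) shift [  0.   0. 100.] 3 x [ 0.   0.  33.3]
602,-245,230 turn -0.0 (0 x -0.00) shift [   0.    0. -110.] 3 x [  0.    0.  -36.7]
396,257,203,118 turn -6.0 (1 x -6.00) shift [540.   53.8  27. ] 15 x [36.   3.6  1.8]
```

Request:
apply_moves --plan '[[0, [-35, 1.7, 0], 0], [0, [-37, 1.7, 0], 0], [0, [-37, 1.7, 0], 0], [0, [-37, 1.7, 0], 0], [0, [-37, 1.7, 0], 0], [0, [-37, 1.7, 0], 0], [0, [-37, 1.7, 0], 0], [0, [-37, 1.7, 0], 0]]'

```text
t: 10.3
position: [0.5414, -0.1099, 0.2227]
eef_rot: [0.559, 0.829, -0.0, 0.0]
ft_force: [0.3, 0.7, -0.2]
grip_width: 0.271
grip_force: 30.5
```

Request:
apply_moves --plan '[[0, [-37, 1.7, 0], 0], [0, [-37, 1.7, 0], 0], [0, [-37, 1.7, 0], 0], [0, [-37, 1.7, 0], 0], [0, [0, 0, 0], 0], [0, [0, 0, 35], 0], [0, [0, 0, 35], 0], [0, [0, 0, 30], 0]]'

```text
t: 10.97
position: [0.6027, -0.243, 0.1212]
eef_rot: [0.559, 0.829, 0.0, 0.0]
ft_force: [0.3, -0.6, -0.2]
grip_width: 0.267
grip_force: 30.5
```

Request:
apply_moves --plan '[[0, [0, 0, 0], 0], [0, [0, 0, 0], 0], [53, [0, 0, 0], 0], [53, [0, 0, 0], 0], [53, [0, 0, 0], 0], [53, [0, 0, -36], 0], [53, [0, 0, -36], 0], [53, [0, 0, -36], 0]]'

```text
t: 11.63
position: [0.6031, -0.2426, 0.2329]
eef_rot: [0.559, 0.829, 0.0, 0.001]
ft_force: [-0.0, -0.8, 0.1]
grip_width: 0.527
grip_force: 0.0
```

```bash
python3 go.py 396,257,203,118; python3 - <<'E'
from h import *
for n in('top','wrist'):
    c=snap(n);P=cloud(c);show(c,P,'yellow',-.01,.06,80)
E
```

```text
now [ 603.1 -242.6  232.9] 112.0 j7 0.43 t 11.6333 w 0.527 f [-0.   -0.77  0.12] m [-0.036 -0.034  0.002]
396,257,203,118 turn -6.0 (1 x -5.95) shift [538.4  51.7  29.9] 15 x [35.9  3.4  2. ]
yellow [ 362   92   67   61 3201] c [ 859. -568.] size [203. 204.] yaw 95.7 z [ 3.  8. 14.]
yellow [287 186  18  16 145] c [ 600. -228.] size [33. 68.] yaw 116.8 z [ 8. 25. 47.]
yellow [112 206  95  23 985] c [517. 214.] size [ 62. 301.] yaw 88.4 z [27. 47. 58.]
yellow [156 228  50   4  93] c [479. 145.] size [ 11. 157.] yaw 88.6 z [31. 37. 44.]
yellow [137 250  17  13 131] c [396. 262.] size [32. 52.] yaw 112.9 z [-0. 16. 29.]
yellow [382 117  40  43 174] c [ 749. -152.] size [28. 48.] yaw 77.6 z [-1. -0.  1.]
yellow [ 238  127   32   77 1914] c [ 605. -237.] size [32. 86.] yaw 114.0 z [ 5. 28. 43.]
```

Two are in the bin. Next is the third offcut.

Request:
apply_moves --plan '[[53, [0, 0, 0], -6], [53, [36, 3.4, 0], 0], [53, [36, 3.4, 0], 0], [53, [36, 3.4, 0], 0], [53, [36, 3.4, 0], 0], [53, [36, 3.4, 0], 0], [53, [36, 3.4, 0], 0], [53, [36, 3.4, 0], 0]]'

```text
t: 12.4
position: [0.5053, -0.0075, 0.2318]
eef_rot: [0.515, 0.857, 0.0, 0.002]
ft_force: [1.1, 0.3, 0.3]
grip_width: 0.531
grip_force: 0.0
```

Request:
apply_moves --plan '[[53, [36, 3.4, 0], 0], [53, [36, 3.4, 0], 0], [53, [36, 3.4, 0], 0], [53, [36, 3.4, 0], 0], [53, [36, 3.4, 0], 0], [53, [36, 3.4, 0], 0], [53, [36, 3.4, 15], 0], [53, [34, 3.4, 15], 0]]'

```text
t: 13.07
position: [0.3957, 0.2587, 0.2024]
eef_rot: [0.515, 0.857, 0.002, 0.002]
ft_force: [1.2, -0.5, 0.4]
grip_width: 0.532
grip_force: 0.0
```

```bash
python3 - <<'E'
from h import *
c=snap('wrist');P=cloud(c)
for a,b in((.004,.03),(.018,.03)):show(c,P,'yellow',a,b,300)
E
python3 go.py 396,257,77,118
```

```text
yellow [ 242  162   27   46 1191] c [395. 258.] size [23. 43.] yaw 117.6 z [11. 22. 25.]
yellow [242 165  27  23 618] c [390. 268.] size [21. 23.] yaw 28.3 z [22. 24. 25.]
now [389.5 265.6 200.3] 118.7 j7 -0.46 t 13.1167 w 0.532 f [-2.08  4.57 -1.08] m [0.373 0.157 0.047]
396,257,77,118 turn 0.7 (1 x 0.72) shift [-10.7   1.7 123.3] 4 x [-2.7  0.4 30.8]
```

Request:
apply_moves --plan '[[53, [0, 0, 25], 0], [53, [0, 0, 25], 0], [53, [0, 0, 25], 0], [53, [0, 0, 25], 0], [53, [0, 0, 20], 0], [53, [0, 0, 5], 0], [53, [0, 0, 0], 0], [53, [0, 0, 0], 0]]'

```text
t: 13.78
position: [0.3959, 0.2567, 0.0766]
eef_rot: [0.515, 0.857, 0.001, 0.0]
ft_force: [0.3, 0.5, -0.3]
grip_width: 0.529
grip_force: 0.0
```

Request:
apply_moves --plan '[[0, [0, 0, 0], 0], [0, [0, 0, 0], 0], [0, [0, 0, 0], 0], [0, [0, 0, 0], 0], [0, [0, 0, 0], 0], [0, [0, 0, -35], 0], [0, [0, 0, -35], 0], [0, [0, 0, -35], 0]]'

```text
t: 14.45
position: [0.3945, 0.2558, 0.1814]
eef_rot: [0.515, 0.857, -0.001, -0.001]
ft_force: [1.9, 0.3, 0.3]
grip_width: 0.272
grip_force: 29.7
```

```bash
python3 go.py 602,-260,220,118 602,-260,120 602,-260,230 418,-213,203,27
```

```text
now [394.5 255.8 181.4] 118.1 j7 -0.49 t 14.45 w 0.272 f [1.92 0.32 0.33] m [ 0.039 -0.123  0.044]
602,-260,220,118 turn 0.1 (1 x 0.06) shift [-552.9  -59.   -38.6] 15 x [-36.9  -3.9  -2.6]
602,-260,120 turn -0.0 (0 x -0.00) shift [  0.   0. 100.] 3 x [ 0.   0.  33.3]
602,-260,230 turn -0.0 (0 x -0.00) shift [   0.    0. -110.] 3 x [  0.    0.  -36.7]
418,-213,203,27 turn 91.0 (13 x 7.00) shift [-142.6 -125.4   27. ] 6 x [-23.8 -20.9   4.5]
```

Request:
apply_moves --plan '[[0, [0, 0, -35], 0], [0, [-36.9, -3.9, -6], 0], [0, [-36.9, -3.9, 0], 0], [0, [-36.9, -3.9, 0], 0], [0, [-36.9, -3.9, 0], 0], [0, [-36.9, -3.9, 0], 0], [0, [-36.9, -3.9, 0], 0], [0, [-36.9, -3.9, 0], 0]]'

```text
t: 15.12
position: [0.4927, 0.0133, 0.222]
eef_rot: [0.515, 0.857, -0.0, 0.001]
ft_force: [0.8, 0.2, -0.4]
grip_width: 0.272
grip_force: 29.7
```

Request:
apply_moves --plan '[[0, [-36.9, -3.9, 0], 0], [0, [-36.9, -3.9, 0], 0], [0, [-36.9, -3.9, 0], 0], [0, [-36.9, -3.9, 0], 0], [0, [-36.9, -3.9, 0], 0], [0, [-36.9, -3.9, 0], 0], [0, [-36.9, -3.9, 0], 0], [0, [-36.9, -3.9, 0], 0]]'

```text
t: 15.78
position: [0.6038, -0.2619, 0.2218]
eef_rot: [0.515, 0.857, -0.0, 0.0]
ft_force: [0.4, -0.2, -0.4]
grip_width: 0.272
grip_force: 35.0
```

Request:
apply_moves --plan '[[0, [0, 0, 0], 0], [0, [0, 0, 35], 0], [0, [0, 0, 35], 0], [0, [0, 0, 30], 0], [0, [0, 0, 0], 0], [0, [0, 0, 0], 0], [53, [0, 0, 0], 0], [53, [0, 0, 0], 0]]'

```text
t: 16.45
position: [0.6058, -0.2602, 0.1248]
eef_rot: [0.515, 0.857, 0.001, 0.003]
ft_force: [0.2, 0.1, 0.7]
grip_width: 0.523
grip_force: 0.0
```

Request:
apply_moves --plan '[[53, [0, 0, 0], 0], [53, [0, 0, -36], 0], [53, [0, 0, -36], 0], [53, [0, 0, -36], 0], [60, [0, 0, 0], 7], [60, [0, 0, 0], 7], [60, [0, 0, 0], 7], [60, [0, 0, 0], 7]]'

```text
t: 17.12
position: [0.6045, -0.26, 0.2322]
eef_rot: [0.709, 0.705, 0.001, 0.002]
ft_force: [0.2, 0.1, -0.2]
grip_width: 0.602
grip_force: 0.0
```

Request:
apply_moves --plan '[[60, [0, 0, 0], 7], [60, [0, 0, 0], 7], [60, [0, 0, 0], 7], [60, [0, 0, 0], 7], [60, [0, 0, 0], 7], [60, [0, 0, 0], 7], [60, [0, 0, 0], 7], [60, [0, 0, 0], 7]]'

```text
t: 17.78
position: [0.6045, -0.2596, 0.2317]
eef_rot: [0.957, 0.29, 0.001, 0.001]
ft_force: [0.1, -0.4, -0.3]
grip_width: 0.602
grip_force: 0.0
```

```bash
python3 - <<'E'
from h import *
c=snap('top');P=cloud(c);show(c,P,'yellow',-.01,.06,80);show(c,P,'white',.032,.06,60)
E
python3 go.py 418,-213,203,27
```

```text
yellow [ 362   92   67   61 3206] c [ 860. -568.] size [202. 203.] yaw 95.5 z [ 3.  8. 14.]
yellow [286 190  20  14 151] c [ 594. -223.] size [47. 60.] yaw 83.5 z [14. 26. 44.]
yellow [112 206  95  23 988] c [516. 215.] size [ 61. 301.] yaw 88.5 z [27. 48. 59.]
yellow [156 228  50   4  90] c [479. 145.] size [ 12. 156.] yaw 88.8 z [32. 38. 44.]
white [219 219  14  25 177] c [473.   5.] size [40. 76.] yaw 172.5 z [33. 40. 45.]
white [278 226  17  24 179] c [ 454. -195.] size [40. 68.] yaw 27.6 z [33. 40. 45.]
white [ 30 228   7  32 117] c [429. 610.] size [ 8. 96.] yaw 1.5 z [34. 44. 57.]
white [340 238  27  31 225] c [ 410. -394.] size [ 42. 104.] yaw 43.1 z [32. 38. 45.]
white [213 251  14  17 157] c [387.  17.] size [40. 49.] yaw 174.3 z [33. 41. 46.]
white [ 21 281  10  31 121] c [268. 610.] size [ 9. 91.] yaw 177.6 z [33. 44. 58.]
now [ 604.6 -259.5  231.8] 33.5 j7 -0.81 t 17.8333 w 0.6 f [-0.04  0.81 -0.37] m [-0.003  0.033  0.027]
418,-213,203,27 turn 6.5 (1 x 6.52) shift [-145.2 -126.2   28.8] 6 x [-24.2 -21.    4.8]
```

```bash
python3 - <<'E'
from h import *
c=snap('wrist','w2.png');P=cloud(c);show(c,P,'yellow',-.01,.06,80)
print(np.round(c['xyz'],3))
E
```

```text
yellow [176   0  15  42  83] c [ 688. -126.] size [10. 52.] yaw 56.3 z [-1. 13. 15.]
yellow [ 188  149   90   64 3291] c [ 589. -241.] size [63. 99.] yaw 111.3 z [10. 28. 40.]
[ 0.662 -0.222  0.302]
```

View pics/w2.png

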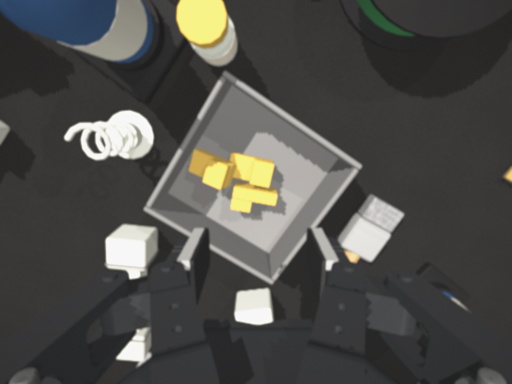

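The bin holds all three offcuts, at (210,170), (252,170) and (255,197). On to weight_b at (459,390).

Request:
apply_moves --plan '[[60, [0, 0, 0], 6.5], [60, [-24, -21, 0], 0], [60, [-24, -21, 0], 0], [60, [-24, -21, 0], 0], [60, [-24, -21, 0], 0], [60, [-24, -21, 14], 0], [60, [-25, -21, 14], 0], [60, [0, 0, 0], 0]]'

```text
t: 18.55
position: [0.4052, -0.2118, 0.1963]
eef_rot: [0.971, 0.239, -0.008, -0.004]
ft_force: [-2.3, 0.3, -1.6]
grip_width: 0.603
grip_force: 0.0
```

```bash
cat > wt.py <<'E'
from h import *
c=snap('wrist');P=cloud(c);show(c,P,'white',.025,.06,150)
m=colors(c)['white']&(P[...,2]>.026)&(P[...,2]<.036);show(c,P,'white',.026,.036,100)
E
python3 wt.py; python3 go.py 418,-213,81,27
```

```text
white [   0    0   39   76 1790] c [429.  10.] size [23. 62.] yaw 173.2 z [30. 31. 32.]
white [ 247   82   52  180 6480] c [ 421. -214.] size [ 39. 150.] yaw 27.1 z [30. 39. 41.]
white [ 406  167   62  143 4321] c [ 437. -376.] size [ 40. 137.] yaw 41.4 z [30. 36. 40.]
white [ 267  277   40   38 1134] c [ 324. -284.] size [38. 39.] yaw 29.8 z [28. 30. 31.]
white [   0    0   39   76 1790] c [429.  10.] size [23. 62.] yaw 173.2 z [30. 31. 32.]
white [ 247  129   45   98 2551] c [ 419. -215.] size [38. 83.] yaw 27.2 z [30. 31. 32.]
white [406 167  51  14 202] c [ 487. -331.] size [ 2. 38.] yaw 132.9 z [27. 31. 36.]
white [ 421  211   42   82 1948] c [ 429. -382.] size [28. 82.] yaw 46.7 z [30. 31. 32.]
white [ 267  277   40   38 1120] c [ 324. -284.] size [38. 39.] yaw 29.8 z [29. 30. 31.]
now [ 410.1 -213.3  198.6] 27.7 j7 -0.79 t 18.6 w 0.6 f [ 0.37 -0.19  0.37] m [-0.021 -0.049 -0.043]
418,-213,81,27 turn 0.7 (1 x 0.68) shift [  7.2   3.3 117.6] 4 x [ 1.8  0.8 29.4]
```

Request:
apply_moves --plan '[[60, [1, 1, 30], 0.5], [60, [0, 0, 30], 0], [60, [0, 0, 30], 0], [60, [0, 0, 20], 0], [60, [0, 0, 10], 0], [60, [0, 0, 0], 0], [60, [0, 0, 0], 0], [60, [0, 0, 0], 0]]' --newtons 40

```text
t: 19.27
position: [0.4201, -0.2162, 0.0831]
eef_rot: [0.972, 0.234, 0.002, 0.001]
ft_force: [1.3, -0.2, 0.4]
grip_width: 0.598
grip_force: 0.0
```

```bash
cat > mom.py <<'E'
from h import *
from go import pose
import sys
A=[];F=[]
for i in range(int(sys.argv[1]) if len(sys.argv)>1 else 8):
    ctrl.read_camera('wrist');p,psi,s=pose();M=R.from_quat(s['eef_rot']).as_matrix()
    A.append(M.T@s['moment']);F.append(s['ft_force'])
A=np.array(A);print('moment tool frame',np.round(A.mean(0),4),'sd',np.round(A.std(0),4),'F',np.round(np.mean(F,0),2),'pos',np.round(p,1),'psi',round(psi,1),'w',s['grip_width'],'t',s['t'])
E
python3 mom.py
```

```text
moment tool frame [ 0.0107 -0.0064 -0.0178] sd [0.0279 0.0391 0.0181] F [ 0.17 -0.06  0.23] pos [ 418.4 -215.8   81.9] psi 27.0 w 0.6018553900129208 t 19.6667
```

Request:
apply_moves --plan '[[0, [0, 0, 0], 0], [0, [0, 0, 0], 0], [0, [0, 0, 0], 0], [0, [0, 0, 0], 0], [0, [0, 0, -20], 0], [0, [0, 0, -25], 0], [0, [0, 0, -25], 0], [0, [0, 0, 0], 0]]'

```text
t: 20.33
position: [0.4208, -0.2167, 0.1551]
eef_rot: [0.972, 0.234, 0.003, 0.003]
ft_force: [0.9, -0.1, -1.9]
grip_width: 0.247
grip_force: 39.9
```

```bash
python3 mom.py; python3 - <<'E'
from h import *
for n in('wrist','side'):
    c=snap(n,n+'b.png')
E
```

```text
moment tool frame [ 0.0156 -0.0891  0.0043] sd [0.0327 0.0181 0.0109] F [-0.16 -0.14 -1.9 ] pos [ 417.2 -215.2  150.1] psi 27.0 w 0.24516287254205776 t 20.7333
```

Grasping changed the moment about tool y by −0.083 N m, so the heavy end is on the tool +x side. It needs ψ≈179 so that +x points downhill.

```bash
python3 - <<'E'
from h import *
c=dict(np.load('wrist.npz'));P=cloud(c);show(c,P,'white',.08,.125,150)
E
python3 go.py 417,-215,230,179 541,318,230,179 541,318,165
```

```text
white [ 205   87  104   76 7636] c [ 474. -187.] size [28. 40.] yaw 117.2 z [107. 108. 109.]
white [ 209  167   97  156 7351] c [ 424. -212.] size [39. 81.] yaw 27.0 z [ 98.  99. 108.]
now [ 417.7 -215.4  150.6] 27.0 j7 -0.86 t 20.8333 w 0.25 f [ 0.29 -0.4  -2.35] m [-0.006  0.057 -0.034]
417,-215,230,179 turn -152.0 (22 x -6.91) shift [  0.7   0.3 -79.4] 3 x [  0.2   0.1 -26.5]
541,318,230,179 turn -0.0 (0 x -0.00) shift [-114.7  535.1   -0. ] 15 x [-7.6 35.7 -0. ]
541,318,165 turn -0.0 (0 x -0.00) shift [ 0.  0. 65.] 2 x [ 0.   0.  32.5]
```

Request:
apply_moves --plan '[[0, [0, 0, -25], 0], [0, [0, 0, -25], 0], [0, [0, 0, -20], -7], [0, [0, 0, -10], -7], [0, [0, 0, 0], -7], [0, [0, 0, 0], -7], [0, [0, 0, 0], -7], [0, [0, 0, 0], -7]]'

```text
t: 21.5
position: [0.4181, -0.2155, 0.2312]
eef_rot: [0.822, 0.569, -0.0, -0.0]
ft_force: [0.7, 0.1, -2.8]
grip_width: 0.245
grip_force: 39.9
```

Request:
apply_moves --plan '[[0, [0, 0, 0], -7], [0, [0, 0, 0], -7], [0, [0, 0, 0], -7], [0, [0, 0, 0], -7], [0, [0, 0, 0], -7], [0, [0, 0, 0], -7], [0, [0, 0, 0], -7], [0, [0, 0, 0], -7]]'

```text
t: 22.17
position: [0.4181, -0.2155, 0.2311]
eef_rot: [0.459, 0.889, 0.0, -0.0]
ft_force: [0.4, 0.2, -3.4]
grip_width: 0.247
grip_force: 39.9
```

Request:
apply_moves --plan '[[0, [0, 0, 0], -7], [0, [0, 0, 0], -7], [0, [0, 0, 0], -7], [0, [0, 0, 0], -7], [0, [0, 0, 0], -7], [0, [0, 0, 0], -7], [0, [0, 0, 0], -7], [0, [0, 0, 0], -5]]'

```text
t: 22.83
position: [0.4181, -0.2156, 0.2311]
eef_rot: [0.006, 1.0, 0.0, -0.0]
ft_force: [-0.2, 0.4, -1.1]
grip_width: 0.248
grip_force: 39.9
```

```bash
python3 go.py 541,318,230,179; python3 wt.py
```

```text
now [ 418.1 -215.6  231.1] 179.3 j7 1.81 t 22.8333 w 0.248 f [-0.19  0.36 -1.14] m [ 0.043 -0.095  0.016]
541,318,230,179 turn 0.3 (1 x 0.34) shift [-113.6  535.6    1.1] 15 x [-7.6 35.7  0.1]
white [ 157   57   45   47 1630] c [ 323. -285.] size [38. 39.] yaw 78.4 z [29. 30. 31.]
white [ 450  121   62  151 3732] c [437.   8.] size [ 40. 149.] yaw 173.2 z [30. 37. 41.]
white [  12  131  149  131 4567] c [ 431. -380.] size [ 41. 148.] yaw 41.3 z [30. 39. 41.]
white [ 157   57   45   47 1622] c [ 323. -285.] size [38. 39.] yaw 78.4 z [29. 30. 31.]
white [  43  152   85   80 1854] c [ 429. -379.] size [36. 83.] yaw 42.0 z [29. 31. 32.]
white [ 461  159   49   83 1825] c [439.  11.] size [29. 83.] yaw 171.6 z [30. 31. 32.]
```

Request:
apply_moves --plan '[[0, [-7.6, 35.7, 0], 0.3], [0, [-7.6, 35.7, 0], 0], [0, [-7.6, 35.7, 0], 0], [0, [-7.6, 35.7, 0], 0], [0, [-7.6, 35.7, 0], 0], [0, [-7.6, 35.7, 0], 0], [0, [-7.6, 35.7, 0], 0], [0, [-7.6, 35.7, 0], 0]]'

```text
t: 23.55
position: [0.4853, 0.0701, 0.2314]
eef_rot: [0.012, 1.0, -0.0, 0.0]
ft_force: [0.7, -0.3, -1.3]
grip_width: 0.249
grip_force: 40.0
```

Request:
apply_moves --plan '[[0, [-7.6, 35.7, 0], 0], [0, [-7.6, 35.7, 0], 0], [0, [-7.6, 35.7, 0], 0], [0, [-7.6, 35.7, 0], 0], [0, [-7.6, 35.7, 0], 0], [0, [-7.6, 35.7, 0], 0], [0, [-7.6, 35.7, 0], 0], [0, [0, 0, 0], 0]]'

```text
t: 24.22
position: [0.5421, 0.3274, 0.2322]
eef_rot: [0.007, 1.0, 0.006, 0.0]
ft_force: [-0.9, 1.4, -1.2]
grip_width: 0.252
grip_force: 40.3
```

Request:
apply_moves --plan '[[0, [0, 0, 0], 0], [0, [0, 0, 0], 0], [0, [0, 0, 8], 0], [0, [0, 0, 8], 0], [0, [0, 0, 0], 0], [0, [0, 0, 0], 0], [0, [0, 0, 0], 0], [0, [0, 0, 0], 0]]'

```text
t: 24.88
position: [0.5441, 0.3169, 0.2157]
eef_rot: [0.011, 1.0, 0.0, 0.0]
ft_force: [-0.1, 0.6, -2.1]
grip_width: 0.244
grip_force: 40.3
```

```bash
python3 go.py 541,318,165,179; python3 - <<'E'
from h import *
c=snap('wrist','w3.png');P=cloud(c);show(c,P,'white',.1,.22,150)
h=cv2.cvtColor(c['image'],cv2.COLOR_RGB2HSV)
x,y,z=P[...,0],P[...,1],P[...,2]
m=(h[...,2]<70)&(x>.46)&(x<.66)&(y>.04)&(y<.42)&(z>.025)&(z<.15)
n,l,st,_=cv2.connectedComponentsWithStats(m.astype(np.uint8))
for i in range(1,n):
    if st[i,4]>60: q=P[l==i];print(st[i],np.round(q.min(0),3),np.round(q.max(0),3),np.round(np.median(q,0),3))
m=colors(c)['orange']&(x>.50)&(x<.6)&(y>.06)&(y<.4);q=P[m];print(np.linalg.lstsq(np.c_[q[:,:2]-[.563,.213],np.ones(len(q))],q[:,2],rcond=None)[0])
E
```

```text
now [544.1 316.9 215.7] 178.7 j7 0.6 t 24.8833 w 0.244 f [-0.1   0.6  -2.08] m [ 0.038 -0.05   0.018]
541,318,165,179 turn -0.3 (1 x -0.31) shift [ 3.1  1.  50.7] 2 x [ 1.6  0.5 25.4]
white [ 206   88  104   75 7457] c [483. 318.] size [28. 40.] yaw 88.9 z [172. 174. 175.]
white [ 209  166   97  158 7562] c [550. 315.] size [ 38. 105.] yaw 177.5 z [164. 165. 174.]
[  36  124   38   44 1253] [0.483 0.135 0.026] [0.519 0.155 0.056] [0.501 0.148 0.044]
[ 121  124   31   45 1128] [0.485 0.205 0.028] [0.521 0.225 0.056] [0.503 0.216 0.045]
[308 127   6  41 154] [0.491 0.359 0.032] [0.523 0.364 0.055] [0.509 0.362 0.047]
[   0  296   33   56 1355] [0.597 0.135 0.106] [0.626 0.153 0.132] [0.61  0.149 0.119]
[0.64511725 0.01538887 0.07456902]
```

View pics/w3.png

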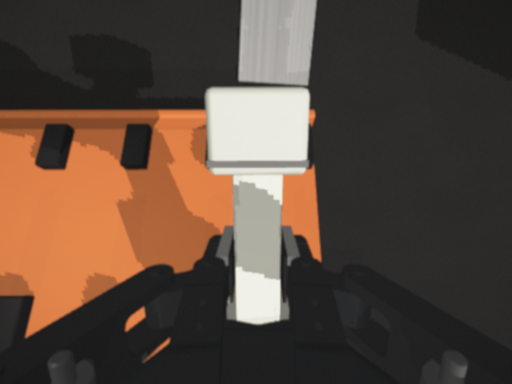

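The wrist view shows the weight over the last slot: heavy block at (258,130), ridges at (55,146) and (137,146), right ridge edge at (311,146). It lines up to about 2 mm, so I'll nudge it and lower so it pivots onto the slope.

Request:
apply_moves --plan '[[0, [3, 2, 10], 0], [0, [0, 0, 10], 0], [0, [0, 0, 10], 0], [0, [0, 0, 8], 0], [0, [0, 0, 8], 0], [0, [0, 0, 8], 0], [0, [0, 0, 6], 0], [0, [0, 0, 0], 0]]' --newtons 20

```text
t: 25.6
position: [0.5385, 0.3197, 0.1532]
eef_rot: [0.01, 1.0, -0.0, -0.002]
ft_force: [-3.7, 0.8, -1.5]
grip_width: 0.251
grip_force: 43.4
```

```bash
python3 go.py 541,319,150,179;  python3 - <<'E'
from h import *
c=snap('side');P=cloud(c)
cv2.imwrite('pics/s3.png',cv2.resize(c['image'][190:350,180:380,::-1],(750,600),interpolation=cv2.INTER_CUBIC))
E
```

```text
now [538.5 319.7 153.2] 178.9 j7 0.55 t 25.6 w 0.251 f [-3.74  0.77 -1.46] m [ 0.101  0.381 -0.049]
541,319,150,179 turn -0.1 (1 x -0.14) shift [-2.5 -0.7  3.2] 1 x [-2.5 -0.7  3.2]
```

View pics/s3.png

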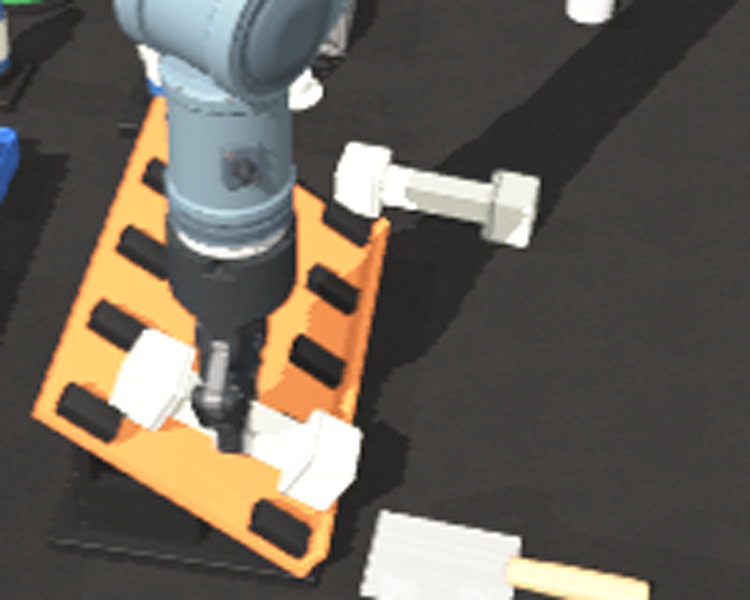

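The side view shows the weight already tilted with the slope, between the ridges and just above the face. I'll lower it a little and release.

Request:
apply_moves --plan '[[0, [0, 0, 4], 0], [0, [0, 0, 2], 0], [0, [0, 0, 0], 0], [0, [0, 0, 0], 0], [45, [0, 0, 0], 0], [45, [0, 0, 0], 0], [45, [0, 0, 0], 0], [45, [0, 0, 0], 0]]'

```text
t: 26.32
position: [0.5422, 0.3187, 0.1498]
eef_rot: [0.012, 1.0, 0.0, 0.001]
ft_force: [0.3, 0.9, 0.2]
grip_width: 0.447
grip_force: 0.0
```

Request:
apply_moves --plan '[[60, [0, 0, 0], 0], [60, [0, 0, -15], 0], [60, [0, 0, -25], 0], [60, [0, 0, -35], 0], [60, [0, 0, -35], 0], [60, [0, 0, -20], 0], [60, [0, 0, 0], 0], [60, [0, 0, 0], 0]]'

```text
t: 26.98
position: [0.5416, 0.3202, 0.2825]
eef_rot: [0.011, 1.0, 0.001, 0.002]
ft_force: [0.1, 0.4, -0.8]
grip_width: 0.598
grip_force: 0.0
```

```bash
cat > rk.py <<'E'
from h import *
import sys
# rack frame: centre (.563,.213,.074)+, yaw -1.2deg, pitch 35deg
O=np.array([.563,.214,.075]);y=np.radians(-1.2);t=np.radians(35)
X=np.array([np.cos(t)*np.cos(y),np.cos(t)*np.sin(y),np.sin(t)]);Y=np.array([-np.sin(y),np.cos(y),0]);Z=np.cross(X,Y)
M=np.stack([X,Y,Z])
for n in sys.argv[1:]:
    c=snap(n);P=(cloud(c)-O)@M.T
    m=(colors(c)['white']&(P[...,2]>.025)&(P[...,2]<.06)&(abs(P[...,0])<.13)&(abs(P[...,1])<.17)).astype(np.uint8)
    k,l,st,_=cv2.connectedComponentsWithStats(m)
    for i in range(1,k):
        if st[i,4]<30: continue
        q=P[l==i]*1000;lo,hi=np.percentile(q,[1,99],axis=0)
        a=np.polyfit(q[:,0],q[:,2],1)[0]
        print(n,st[i],'x',lo[0].round(),hi[0].round(),'y',lo[1].round(),hi[1].round(),'z',np.percentile(q[:,2],[2,50,98]).round(),'slope',a.round(3))
E
python3 rk.py wrist top; python3 go.py 428,-378,230,41 428,-378,82,41
```

```text
wrist [ 233  107   47  154 5045] x -87.0 60.0 y 86.0 123.0 z [28. 38. 40.] slope 0.011
top [114 185  14  13  60] x 30.0 62.0 y 84.0 122.0 z [26. 37. 44.] slope -0.076
now [540.5 318.7 278.9] 178.7 j7 0.64 t 27.0833 w 0.599 f [-0.13 -0.35 -0.35] m [-0.055  0.045  0.045]
428,-378,230,41 turn 137.7 (20 x 6.89) shift [-542.   452.    48.9] 19 x [-28.5  23.8   2.6]
428,-378,82,41 turn -0.0 (0 x -0.00) shift [  0.   0. 148.] 4 x [ 0.  0. 37.]
```

Weight_b is in: its middle is at x≈−14 mm, it lies flat, and its y is 105. Now weight_c at (431,−380) mm.

Request:
apply_moves --plan '[[60, [4.9, -36.9, 0], 0], [60, [4.9, -36.9, 0], 0], [60, [4.9, -36.9, 0], 0], [60, [4.9, -36.9, 0], 0], [60, [4.9, -36.9, 0], 0], [60, [4.9, -36.9, 0], 0], [60, [4.9, -36.9, 0], 0], [60, [4.9, -36.9, 0], 0]]'

```text
t: 27.75
position: [0.4934, 0.0229, 0.2778]
eef_rot: [0.011, 1.0, 0.0, -0.002]
ft_force: [0.6, 0.3, 0.8]
grip_width: 0.601
grip_force: 0.0
```

Request:
apply_moves --plan '[[60, [4.9, -36.9, 0], 0], [60, [4.9, -36.9, 0], 0], [60, [4.9, -36.9, 0], 0], [60, [4.9, -36.9, 0], 0], [60, [4.9, -36.9, 0], 0], [60, [4.9, -36.9, 0], 0], [60, [4.9, -36.9, 0], 0], [60, [4.9, -36.9, 0], 0]]'

```text
t: 28.42
position: [0.4476, -0.2707, 0.2778]
eef_rot: [0.011, 1.0, 0.001, -0.002]
ft_force: [1.1, 0.0, -0.6]
grip_width: 0.598
grip_force: 0.0
```

Request:
apply_moves --plan '[[60, [4.9, -36.9, 10], 0], [60, [4.9, -36.9, 10], 0], [60, [4.9, -36.9, 10], 0], [60, [0, 0, 10], 6.9], [60, [0, 0, 10], 6.9], [60, [0, 0, 0], 6.9], [60, [0, 0, 0], 6.9], [60, [0, 0, 0], 6.9]]'

```text
t: 29.08
position: [0.4308, -0.3789, 0.2269]
eef_rot: [0.31, 0.951, 0.001, -0.002]
ft_force: [-0.8, -0.2, 0.4]
grip_width: 0.599
grip_force: 0.0
```

Request:
apply_moves --plan '[[60, [0, 0, 0], 6.9], [60, [0, 0, 0], 6.9], [60, [0, 0, 0], 6.9], [60, [0, 0, 0], 6.9], [60, [0, 0, 0], 6.9], [60, [0, 0, 0], 6.9], [60, [0, 0, 0], 6.9], [60, [0, 0, 0], 6.9]]'

```text
t: 29.75
position: [0.431, -0.3788, 0.2273]
eef_rot: [0.715, 0.699, -0.0, -0.002]
ft_force: [0.3, -0.1, -0.0]
grip_width: 0.601
grip_force: 0.0
```

Request:
apply_moves --plan '[[60, [0, 0, 0], 6.9], [60, [0, 0, 0], 6.9], [60, [0, 0, 0], 6.9], [60, [0, 0, 0], 6.9], [60, [0, 0, 0], 6.9], [60, [0, 0, 0], 6.9], [60, [0, 0, 0], 6.9], [60, [0, 0, 0], 0]]'

```text
t: 30.42
position: [0.4311, -0.3788, 0.2275]
eef_rot: [0.938, 0.347, -0.001, -0.002]
ft_force: [-0.1, -0.1, 0.3]
grip_width: 0.602
grip_force: 0.0
```

```bash
python3 wt.py; python3 go.py 430,-380,82,41.3
```

```text
white [244   0  82  45 476] c [ 544. -308.] size [30. 59.] yaw 130.6 z [58. 59. 60.]
white [ 236  105   46  155 4983] c [ 431. -380.] size [ 40. 149.] yaw 40.7 z [30. 39. 41.]
white [ 461  121   51   53 1085] c [ 589. -500.] size [19. 43.] yaw 26.6 z [35. 48. 59.]
white [  95  184   42   39 1247] c [ 324. -285.] size [39. 39.] yaw 127.4 z [28. 30. 31.]
white [ 239  144   40   85 1967] c [ 429. -380.] size [39. 83.] yaw 42.4 z [30. 31. 32.]
white [  95  184   42   39 1234] c [ 324. -285.] size [39. 39.] yaw 127.4 z [29. 30. 31.]
now [ 431.3 -378.9  227.7] 40.9 j7 -0.28 t 30.4667 w 0.596 f [-0.14  0.54 -0.73] m [0.036 0.    0.049]
430,-380,82,41.3 turn -0.4 (1 x -0.43) shift [-1.700e+00 -1.000e-01  1.457e+02] 4 x [-0.4 -0.  36.4]
```

Request:
apply_moves --plan '[[60, [-1, 0, 34], 0], [60, [0, 0, 34], 0], [60, [0, 0, 34], 0], [60, [0, 0, 24], 0], [60, [0, 0, 15], 0], [60, [0, 0, 5], 0], [60, [0, 0, 0], 0], [60, [0, 0, 0], 0]]' --newtons 40

```text
t: 31.13
position: [0.4317, -0.3803, 0.0836]
eef_rot: [0.937, 0.349, 0.0, -0.0]
ft_force: [0.4, -0.3, 0.9]
grip_width: 0.602
grip_force: 0.0
```

```bash
python3 mom.py
```

```text
moment tool frame [-0.0102  0.0001  0.0012] sd [0.0204 0.0305 0.0259] F [ 0.22 -0.03  0.22] pos [ 431.8 -380.5   84.2] psi 40.7 w 0.5997766993109908 t 31.5333
```

Request:
apply_moves --plan '[[0, [0, 0, 0], 0], [0, [0, 0, 0], 0], [0, [0, 0, 0], 0], [0, [0, 0, 0], 0], [0, [0, 0, -20], 0], [0, [0, 0, -25], 0], [0, [0, 0, -25], 0], [0, [0, 0, 0], 0]]'

```text
t: 32.2
position: [0.434, -0.3821, 0.1578]
eef_rot: [0.938, 0.348, 0.002, 0.004]
ft_force: [1.0, -0.5, -1.1]
grip_width: 0.251
grip_force: 39.8
```

```bash
python3 mom.py; python3 go.py
```

```text
moment tool frame [-0.0042 -0.0763 -0.0115] sd [0.0279 0.0285 0.0366] F [-0.2   0.23 -2.52] pos [ 430.7 -379.5  151.8] psi 40.7 w 0.24469955162405574 t 32.6
now [ 430.7 -379.5  151.8] 40.7 j7 -0.31 t 32.6 w 0.245 f [ 0.32  0.5  -2.13] m [-0.012  0.049  0.069]
```

The change is about −0.076 N m, so the heavy end is again on tool +x. Turn to ψ≈179 and use slot y=+35.

Request:
apply_moves --plan '[[0, [0, 0, -25], 0], [0, [0, 0, -25], 0], [0, [0, 0, -20], -6.9], [0, [0, 0, -10], -6.9], [0, [0, 0, 0], -6.9], [0, [0, 0, 0], -6.9], [0, [0, 0, 0], -6.9], [0, [0, 0, 0], -6.9]]'

```text
t: 33.27
position: [0.4312, -0.38, 0.2327]
eef_rot: [0.752, 0.659, -0.0, -0.001]
ft_force: [-0.8, -1.1, -2.2]
grip_width: 0.247
grip_force: 39.9
```

Request:
apply_moves --plan '[[0, [0, 0, 0], -6.9], [0, [0, 0, 0], -6.9], [0, [0, 0, 0], -6.9], [0, [0, 0, 0], -6.9], [0, [0, 0, 0], -6.9], [0, [0, 0, 0], -6.9], [0, [0, 0, 0], -6.9], [0, [0, 0, 0], -6.9]]'

```text
t: 33.93
position: [0.4312, -0.38, 0.2325]
eef_rot: [0.361, 0.933, 0.0, -0.001]
ft_force: [-0.6, -0.4, -1.6]
grip_width: 0.247
grip_force: 39.9
```

Request:
apply_moves --plan '[[0, [0, 0, 0], -6.9], [0, [0, 0, 0], -6.9], [0, [0, 0, 0], -6.9], [0, [0, 0, 0], -6.9], [0, [0, 0, 0], -6.9], [0, [0, 0, 0], -6.9], [0, [-5.8, 37.1, 0], 0], [0, [-5.8, 37.1, 0], 0]]'

```text
t: 34.6
position: [0.4435, -0.3088, 0.2325]
eef_rot: [0.015, 1.0, 0.0, -0.0]
ft_force: [1.7, 0.8, -2.1]
grip_width: 0.249
grip_force: 40.2
```

Request:
apply_moves --plan '[[0, [-5.8, 37.1, 0], 0], [0, [-5.8, 37.1, 0], 0], [0, [-5.8, 37.1, 0], 0], [0, [-5.8, 37.1, 0], 0], [0, [-5.8, 37.1, 0], 0], [0, [-5.8, 37.1, 0], 0], [0, [-5.8, 37.1, 0], 0], [0, [-5.8, 37.1, 0], 0]]'

```text
t: 35.27
position: [0.4975, -0.009, 0.2331]
eef_rot: [0.011, 1.0, -0.0, -0.0]
ft_force: [-0.2, -0.5, -2.9]
grip_width: 0.252
grip_force: 40.1
```

Request:
apply_moves --plan '[[0, [-5.8, 37.1, 0], 0], [0, [-5.8, 37.1, 0], 0], [0, [-5.8, 37.1, 0], 0], [0, [-5.8, 37.1, 0], 0], [0, [-5.8, 37.1, 0], 0], [0, [-5.8, 37.1, 0], 0], [0, [-5.8, 37.1, 0], 0], [0, [0, 0, 0], 0]]'

```text
t: 35.93
position: [0.5422, 0.2593, 0.2343]
eef_rot: [0.005, 1.0, 0.006, 0.0]
ft_force: [-0.1, 2.6, -2.0]
grip_width: 0.246
grip_force: 40.4
```

Request:
apply_moves --plan '[[0, [0, 0, 0], 0], [0, [0, 0, 0], 0], [0, [0, 0, 8], 0], [0, [0, 0, 8], 0], [0, [0, 0, 0], 0], [0, [0, 0, 0], 0], [0, [0, 0, 0], 0], [0, [0, 0, 0], 0]]'

```text
t: 36.6
position: [0.5443, 0.2478, 0.2176]
eef_rot: [0.011, 1.0, 0.0, 0.0]
ft_force: [-0.3, 0.2, -1.6]
grip_width: 0.247
grip_force: 40.4
```

```bash
python3 go.py 541,249.5,150,179; python3 - <<'E'
from h import *
c=snap('wrist');P=cloud(c);show(c,P,'white',.04,.22,150)
E
python3 mom.py 4
```

```text
now [544.3 247.8 217.6] 178.7 j7 0.72 t 36.6 w 0.247 f [-0.34  0.23 -1.61] m [ 0.026 -0.062 -0.03 ]
541,249.5,150,179 turn -0.3 (1 x -0.31) shift [ 3.3  1.7 67.6] 2 x [ 1.7  0.8 33.8]
white [ 207   96  102   74 7058] c [488. 260.] size [34. 66.] yaw 77.8 z [172. 174. 175.]
white [ 325  101   54   31 1536] c [482. 320.] size [22. 39.] yaw 88.7 z [57. 64. 71.]
white [ 325  133   75  125 4210] c [532. 325.] size [52. 75.] yaw 178.9 z [ 68.  90. 122.]
white [ 209  169   98  155 7100] c [552. 257.] size [ 56. 103.] yaw 0.4 z [164. 165. 174.]
white [340 261  64  27 666] c [562. 306.] size [27. 75.] yaw 48.3 z [125. 128. 192.]
moment tool frame [-0.0127 -0.1094  0.0305] sd [0.0222 0.021  0.0196] F [-0.31  0.24 -2.41] pos [544.2 248.3 217.8] psi 178.7 w 0.24993311945722632 t 36.85
```

Request:
apply_moves --plan '[[0, [3, 2, 10], 0], [0, [0, 0, 10], 0], [0, [0, 0, 10], 0], [0, [0, 0, 8], 0], [0, [0, 0, 8], 0], [0, [0, 0, 8], 0], [0, [0, 0, 6], 0], [0, [0, 0, 0], 0]]' --newtons 20

```text
t: 37.52
position: [0.5387, 0.2507, 0.1552]
eef_rot: [0.01, 1.0, -0.0, -0.002]
ft_force: [-2.8, 0.7, -1.3]
grip_width: 0.246
grip_force: 43.2
```

Request:
apply_moves --plan '[[0, [0, 0, 4], 0], [0, [0, 0, 2], 0], [0, [0, 0, 0], 0], [0, [0, 0, 0], 0], [45, [0, 0, 0], 0], [45, [0, 0, 0], 0], [45, [0, 0, 0], 0], [45, [0, 0, 0], 0]]'

```text
t: 38.18
position: [0.5426, 0.2497, 0.152]
eef_rot: [0.012, 1.0, 0.0, 0.001]
ft_force: [0.4, 0.1, -0.5]
grip_width: 0.451
grip_force: 0.0
```

Request:
apply_moves --plan '[[60, [0, 0, 0], 0], [60, [0, 0, -15], 0], [60, [0, 0, -25], 0], [60, [0, 0, -35], 0], [60, [0, 0, -35], 0], [60, [0, 0, -20], 0], [60, [0, 0, 0], 0], [60, [0, 0, 0], 0]]'

```text
t: 38.85
position: [0.542, 0.251, 0.2844]
eef_rot: [0.011, 1.0, 0.001, 0.002]
ft_force: [0.1, 0.5, -0.9]
grip_width: 0.597
grip_force: 0.0
```

```bash
python3 rk.py wrist; python3 go.py 437,10,230,172.5 437,10,82
```

```text
wrist [ 233  105   46  153 4967] x -87.0 60.0 y 16.0 54.0 z [28. 38. 40.] slope 0.01
wrist [ 305  105   58  153 4370] x -87.0 58.0 y 85.0 123.0 z [28. 37. 40.] slope -0.001
now [541.2 250.1 282.4] 178.7 j7 0.76 t 38.9 w 0.599 f [-0.32  0.27 -1.05] m [ 0.001 -0.043  0.022]
437,10,230,172.5 turn 6.2 (1 x 6.23) shift [  72.  -251.7   52.4] 8 x [  9.  -31.5   6.5]
437,10,82 turn -0.0 (0 x -0.00) shift [  0.   0. 148.] 4 x [ 0.  0. 37.]
```

Request:
apply_moves --plan '[[60, [0, 0, 0], 5.8], [60, [12, -36, 0], 0], [60, [12, -36, 0], 0], [60, [12, -36, 0], 0], [60, [12, -36, 0], 0], [60, [12, -36, 15], 0], [60, [12, -36, 15], 0], [60, [0, -36, 15], 0]]'

```text
t: 39.57
position: [0.4347, 0.0074, 0.2344]
eef_rot: [0.061, 0.998, -0.001, -0.002]
ft_force: [0.3, -0.9, 0.4]
grip_width: 0.6
grip_force: 0.0
```

Request:
apply_moves --plan '[[60, [0, 0, 0], 0], [60, [0, 0, 0], 0], [60, [0, 0, 0], 0], [60, [0, 0, 0], 0], [60, [0, 0, 0], 0], [60, [0, 0, 0], 0], [60, [0, 0, 0], 0], [60, [0, 0, 0], 0]]'

```text
t: 40.23
position: [0.4389, 0.0097, 0.2367]
eef_rot: [0.061, 0.998, 0.0, 0.0]
ft_force: [0.6, 0.7, 0.6]
grip_width: 0.603
grip_force: 0.0
```

```bash
python3 wt.py; python3 go.py 437,9,82,172.8
```

```text
white [ 236  102   45  151 4688] c [438.   9.] size [ 40. 149.] yaw 172.4 z [30. 39. 41.]
white [477 191  35  37 756] c [489. 231.] size [ 8. 42.] yaw 168.8 z [32. 48. 59.]
white [486 227  26  21 162] c [513. 235.] size [11. 22.] yaw 178.2 z [46. 56. 60.]
white [  0 306  52   9 171] c [ 537. -239.] size [ 5. 55.] yaw 90.3 z [58. 59. 60.]
white [101 365  25  19 216] c [ 655. -191.] size [19. 48.] yaw 146.1 z [27. 45. 59.]
white [ 238  140   39   84 1829] c [440.  11.] size [39. 83.] yaw 170.4 z [30. 31. 32.]
now [438.9   9.5 236.6] 173.0 j7 1.24 t 40.2833 w 0.599 f [ 0.4   0.04 -0.38] m [-0.004  0.07   0.016]
437,9,82,172.8 turn 0.2 (1 x 0.19) shift [  1.8  -0.7 154.6] 5 x [ 0.4 -0.1 30.9]
```

Request:
apply_moves --plan '[[60, [1, 0, 36], 0.5], [60, [0, 0, 36], 0], [60, [0, 0, 34], 0], [60, [0, 0, 24], 0], [60, [0, 0, 17], 0], [60, [0, 0, 7], 0], [60, [0, 0, 0], 0], [60, [0, 0, 0], 0]]' --newtons 40

```text
t: 40.95
position: [0.4382, 0.0093, 0.0828]
eef_rot: [0.066, 0.998, 0.0, 0.0]
ft_force: [-0.0, -0.2, 0.7]
grip_width: 0.598
grip_force: 0.0
```

```bash
python3 mom.py
```

```text
moment tool frame [ 0.0043 -0.0132 -0.0082] sd [0.0303 0.0271 0.0226] F [-0.1  -0.07 -0.11] pos [438.1   8.9  83.1] psi 172.4 w 0.5982561693866204 t 41.35
```

Request:
apply_moves --plan '[[0, [0, 0, 0], 0], [0, [0, 0, 0], 0], [0, [0, 0, 0], 0], [0, [0, 0, 0], 0], [0, [0, 0, -20], 0], [0, [0, 0, -25], 0], [0, [0, 0, -25], 0], [0, [0, 0, 0], 0]]'

```text
t: 42.02
position: [0.4403, 0.0095, 0.1557]
eef_rot: [0.066, 0.998, -0.0, 0.004]
ft_force: [0.8, 0.1, -2.3]
grip_width: 0.254
grip_force: 40.1
```

```bash
python3 mom.py; python3 go.py
```

```text
moment tool frame [-0.0213 -0.0605  0.0091] sd [0.0211 0.0136 0.0377] F [-0.21 -0.02 -2.43] pos [436.7   9.1 151.3] psi 172.4 w 0.24450646882881943 t 42.4167
now [436.7   9.1 151.3] 172.4 j7 1.06 t 42.4167 w 0.245 f [ 0.37 -0.49 -2.06] m [ 0.03  -0.061 -0.02 ]
```

Request:
apply_moves --plan '[[0, [0, 0, -25], 0], [0, [0, 0, -25], 0], [0, [0, 0, -20], -6.5], [0, [0, 0, -10], 0], [0, [0, 0, 0], 0], [0, [0, 0, 0], 0], [0, [0, 0, 0], 0], [0, [0, 0, 0], 0]]'

```text
t: 43.08
position: [0.4365, 0.009, 0.2309]
eef_rot: [0.01, 1.0, 0.0, -0.002]
ft_force: [-0.1, -1.2, -2.9]
grip_width: 0.245
grip_force: 40.1
```

```bash
python3 mom.py 14; python3 go.py 541,179.5,232,179
```

```text
moment tool frame [-0.0044 -0.0793  0.0016] sd [0.0226 0.0241 0.0196] F [ 0.01  0.21 -2.13] pos [437.7   9.1 232.5] psi 178.9 w 0.24843634930890104 t 43.7833
now [437.7   9.1 232.5] 178.9 j7 1.33 t 43.7833 w 0.248 f [ 1.18  0.75 -2.15] m [-0.033 -0.1    0.017]
541,179.5,232,179 turn -0.1 (1 x -0.08) shift [-100.3  172.2    0.5] 6 x [-16.7  28.7   0.1]
```

The reading is −0.079, so the heavy end is confirmed on tool +x. Into slot y=−35.

Request:
apply_moves --plan '[[0, [-16.7, 28.7, 0], 0], [0, [-16.7, 28.7, 0], 0], [0, [-16.7, 28.7, 0], 0], [0, [-16.7, 28.7, 0], 0], [0, [-16.7, 28.7, 0], 0], [0, [-16.7, 28.7, 0], 0], [0, [0, 0, 0], 0], [0, [0, 0, 0], 0]]'

```text
t: 44.45
position: [0.5414, 0.1824, 0.2326]
eef_rot: [0.007, 1.0, 0.001, -0.0]
ft_force: [0.1, -0.1, -3.0]
grip_width: 0.245
grip_force: 40.5
```

Request:
apply_moves --plan '[[0, [0, 0, 0], 0], [0, [0, 0, 0], 0], [0, [0, 0, 8], 0], [0, [0, 0, 8], 0], [0, [0, 0, 0], 0], [0, [0, 0, 0], 0], [0, [0, 0, 0], 0], [0, [0, 0, 0], 0]]'

```text
t: 45.12
position: [0.5412, 0.1794, 0.2167]
eef_rot: [0.009, 1.0, 0.0, 0.0]
ft_force: [-0.5, -0.2, -2.5]
grip_width: 0.246
grip_force: 40.6
```

```bash
python3 go.py 541,179.5,150,179; python3 - <<'E'
from h import *
c=snap('wrist');P=cloud(c);show(c,P,'white',.14,.22,1000)
E
```

```text
now [541.2 179.4 216.7] 178.9 j7 0.84 t 45.1167 w 0.246 f [-0.45 -0.23 -2.45] m [-0.007 -0.057 -0.011]
541,179.5,150,179 turn -0.1 (1 x -0.08) shift [ 0.2  0.1 66.7] 2 x [ 0.1  0.1 33.3]
white [ 207   93  103   74 7238] c [482. 180.] size [28. 40.] yaw 89.2 z [172. 174. 175.]
white [ 210  171   97  153 7200] c [540. 179.] size [39. 86.] yaw 178.8 z [164. 165. 173.]
```

Request:
apply_moves --plan '[[0, [0, 0, 10], 0], [0, [0, 0, 10], 0], [0, [0, 0, 10], 0], [0, [0, 0, 8], 0], [0, [0, 0, 8], 0], [0, [0, 0, 8], 0], [0, [0, 0, 6], 0], [0, [0, 0, 0], 0]]' --newtons 20

```text
t: 45.83
position: [0.5395, 0.1795, 0.1544]
eef_rot: [0.009, 1.0, -0.0, -0.002]
ft_force: [-2.4, 0.8, -1.4]
grip_width: 0.248
grip_force: 43.4
```

Request:
apply_moves --plan '[[0, [0, 0, 4], 0], [0, [0, 0, 2], 0], [0, [0, 0, 0], 0], [0, [0, 0, 0], 0], [45, [0, 0, 0], 0], [45, [0, 0, 0], 0], [45, [0, 0, 0], 0], [45, [0, 0, 0], 0]]'

```text
t: 46.5
position: [0.5423, 0.1792, 0.1511]
eef_rot: [0.01, 1.0, 0.0, 0.001]
ft_force: [0.1, -0.0, -0.1]
grip_width: 0.449
grip_force: 0.0
```

Request:
apply_moves --plan '[[60, [0, 0, 0], 0], [60, [0, 0, -15], 0], [60, [0, 0, -25], 0], [60, [0, 0, -35], 0], [60, [0, 0, -35], 0], [60, [0, 0, -20], 0], [60, [0, 0, 0], 0], [60, [0, 0, 0], 0]]'

```text
t: 47.17
position: [0.542, 0.1801, 0.2832]
eef_rot: [0.009, 1.0, 0.0, 0.002]
ft_force: [0.2, -0.3, 0.7]
grip_width: 0.6
grip_force: 0.0
```

```bash
python3 rk.py wrist; python3 go.py 654,-84,280,179; python3 - <<'E'
from h import *
c=snap('top','top4.png');P=cloud(c);show(c,P,'yellow',-.01,.06,40);show(c,P,'red',.168,.2,8)
c=snap('side');P=cloud(c);show(c,P,'red',.15,.2,8);show(c,P,'red',.172,.2,8)
E
```

```text
wrist [ 234  103   47  154 5042] x -87.0 60.0 y -54.0 -16.0 z [28. 38. 40.] slope 0.009
wrist [ 307  103   58  155 4550] x -87.0 59.0 y 16.0 53.0 z [28. 37. 40.] slope 0.001
wrist [ 377  103   71  155 5186] x -87.0 60.0 y 85.0 122.0 z [28. 37. 40.] slope 0.008
now [541.1 179.3 281.3] 178.9 j7 0.89 t 47.2167 w 0.599 f [-0.03  0.65 -0.47] m [-0.017  0.027 -0.03 ]
654,-84,280,179 turn -0.1 (1 x -0.07) shift [-117.5 -261.3    1.3] 8 x [-14.7 -32.7   0.2]
yellow [ 362   92   67   60 3207] c [ 858. -568.] size [202. 202.] yaw 5.9 z [ 3.  8. 14.]
yellow [286 185  29  19 285] c [ 592. -239.] size [58. 93.] yaw 116.7 z [ 7. 28. 42.]
yellow [346 196   5  17  72] c [ 567. -395.] size [14. 53.] yaw 179.6 z [13. 20. 25.]
yellow [187 208  20  21 237] c [514.  95.] size [59. 62.] yaw 86.4 z [27. 47. 59.]
yellow [113 266   8  26  46] c [323. 344.] size [10. 79.] yaw 175.4 z [16. 20. 23.]
red [248 160  11  11  87] c [654. -85.] size [30. 31.] yaw 6.1 z [172. 176. 181.]
red [222 170  11  10  74] c [654. -83.] size [30. 31.] yaw 130.5 z [163. 175. 178.]
red [222 170  11   7  52] c [654. -84.] size [29. 29.] yaw 40.5 z [173. 176. 178.]
```

All three weights lie flat in their slots (x −87 to 60, z 40) and the offcuts are binned. Now the cap at (654,−84), with the fingers shut.

Request:
apply_moves --plan '[[0, [-14.7, -32.7, 0], 0], [0, [-14.7, -32.7, 0], 0], [0, [-14.7, -32.7, 0], 0], [0, [-14.7, -32.7, 0], 0], [0, [-14.7, -32.7, 0], 0], [0, [-14.7, -32.7, 0], 0], [0, [-14.7, -32.7, 0], 0], [0, [-14.7, -32.7, 0], 0]]'

```text
t: 47.98
position: [0.6532, -0.0862, 0.2783]
eef_rot: [0.009, 1.0, 0.0, -0.002]
ft_force: [-0.3, 0.9, 1.1]
grip_width: 0.004
grip_force: 0.0
```

Request:
apply_moves --plan '[[0, [0, 0, 0], 0], [0, [0, 0, 0], 0], [0, [0, 0, 0], 0], [0, [0, 0, 0], 0], [0, [0, 0, 0], 0], [0, [0, 0, 0], 0], [0, [0, 0, 0], 0], [0, [0, 0, 0], 0]]'

```text
t: 48.65
position: [0.6537, -0.0836, 0.2807]
eef_rot: [0.009, 1.0, -0.0, 0.0]
ft_force: [0.8, 0.1, 0.9]
grip_width: -0.0
grip_force: 0.0
```

```bash
python3 go.py 654,-84,252,179; python3 - <<'E'
from h import *
c=snap('wrist','w5.png');P=cloud(c);show(c,P,'red',.1,.25,50);show(c,P,'red',.172,.18,50)
E
```

```text
now [653.7 -83.6 280.7] 179.0 j7 1.34 t 48.65 w -0.0 f [0.83 0.05 0.91] m [ 0.041 -0.004  0.013]
654,-84,252,179 turn 0.0 (1 x 0.00) shift [-0.3 -0.4 28.7] 1 x [-0.3 -0.4 28.7]
red [232 193  45  43 493] c [651. -88.] size [20. 31.] yaw 112.0 z [163. 173. 176.]
red [232 197  45  37 317] c [651. -88.] size [20. 31.] yaw 112.0 z [172. 174. 176.]
```

View pics/w5.png

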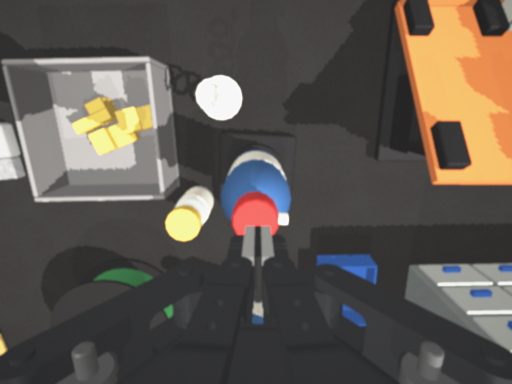

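The shut fingers at (258,235) are centred over the red cap at (255,215), and the bin shows the three offcuts at (110,125). Pressing in steps.

Request:
apply_moves --plan '[[0, [0, 0, 10], 0], [0, [0, 0, 10], 0], [0, [0, 0, 7], 0], [0, [0, 0, 4], 0], [0, [0, 0, 3], 0], [0, [0, 0, 3], 0], [0, [0, 0, 0], 0], [0, [0, 0, 0], 0]]'

```text
t: 49.37
position: [0.6533, -0.0845, 0.2441]
eef_rot: [0.009, 1.0, -0.0, -0.001]
ft_force: [-3.5, 0.2, 5.9]
grip_width: -0.003
grip_force: 2.6
```

```bash
python3 mom.py 4
```

```text
moment tool frame [ 0.1178  0.8471 -0.0264] sd [0.0234 0.0149 0.0143] F [-3.77 -0.41  5.53] pos [653.5 -84.4 244.4] psi 178.9 w 0.003050622744638025 t 49.5667
```

Request:
apply_moves --plan '[[0, [0, 0, 2], 0], [0, [0, 0, 2], 0], [0, [0, 0, 1.5], 0], [0, [0, 0, 1], 0], [0, [0, 0, 1], 0], [0, [0, 0, 0], 0], [0, [0, 0, 0], 0], [0, [0, 0, 0], 0]]'

```text
t: 50.23
position: [0.6538, -0.0844, 0.2397]
eef_rot: [0.01, 1.0, -0.001, -0.0]
ft_force: [-7.6, -0.5, 14.7]
grip_width: -0.001
grip_force: 7.3
```

```bash
python3 mom.py 4; python3 - <<'E'
from h import *
c=snap('side');P=cloud(c);show(c,P,'red',.15,.2,8)
E
```

```text
moment tool frame [ 0.192   1.7573 -0.0123] sd [0.0235 0.0277 0.0258] F [-7.67 -0.71 14.26] pos [653.8 -84.3 239.8] psi 178.9 w 0.0031840370611175652 t 50.4333
red [223 176  10   7  38] c [653. -76.] size [13. 27.] yaw 6.1 z [152. 163. 168.]
```

At 14 N against an 8.4 N spring, the cap has bottomed out. Releasing.

Request:
apply_moves --plan '[[0, [0, 0, 1], 0], [0, [0, 0, 0], 0], [0, [0, 0, -5], 0], [0, [0, 0, -10], 0], [0, [0, 0, -20], 0], [0, [0, 0, -30], 0], [0, [0, 0, -30], 0], [0, [0, 0, 0], 0]]'

```text
t: 51.15
position: [0.6575, -0.0835, 0.3377]
eef_rot: [0.009, 1.0, -0.0, 0.007]
ft_force: [1.6, 0.6, 1.5]
grip_width: 0.003
grip_force: 0.0
```

Request:
apply_moves --plan '[[0, [30, 0, 0], 0], [0, [30, 0, 0], 0], [0, [30, 0, 0], 0], [0, [30, 0, 0], 0], [0, [0, 0, 0], 0], [0, [0, 0, 0], 0], [0, [0, 0, 0], 0], [0, [0, 0, 0], 0]]'

```text
t: 51.82
position: [0.5352, -0.0822, 0.3306]
eef_rot: [0.009, 1.0, 0.0, 0.001]
ft_force: [-0.1, 0.4, -0.2]
grip_width: -0.001
grip_force: 0.0
```

```bash
python3 go.py; python3 rk.py side; python3 - <<'E'
from h import *
c=snap('side');P=cloud(c);show(c,P,'red',.15,.2,8)
c=snap('top');cv2.imwrite('pics/end.png',cv2.resize(c['image'][100:300,90:400,::-1],(800,516)))
E
```

```text
now [535.2 -82.2 330.6] 178.9 j7 1.46 t 51.8167 w -0.001 f [-0.13  0.38 -0.22] m [-0.006 -0.018 -0.003]
side [228 239  53  43 609] x -88.0 60.0 y -52.0 -14.0 z [26. 34. 42.] slope 0.0
side [222 257  55  46 700] x -87.0 60.0 y 16.0 56.0 z [26. 35. 42.] slope 0.001
side [214 278  59  48 799] x -87.0 60.0 y 85.0 126.0 z [26. 35. 42.] slope 0.002
red [222 170  11  10  74] c [651. -86.] size [27. 36.] yaw 63.5 z [163. 175. 178.]
```

View pics/end.png

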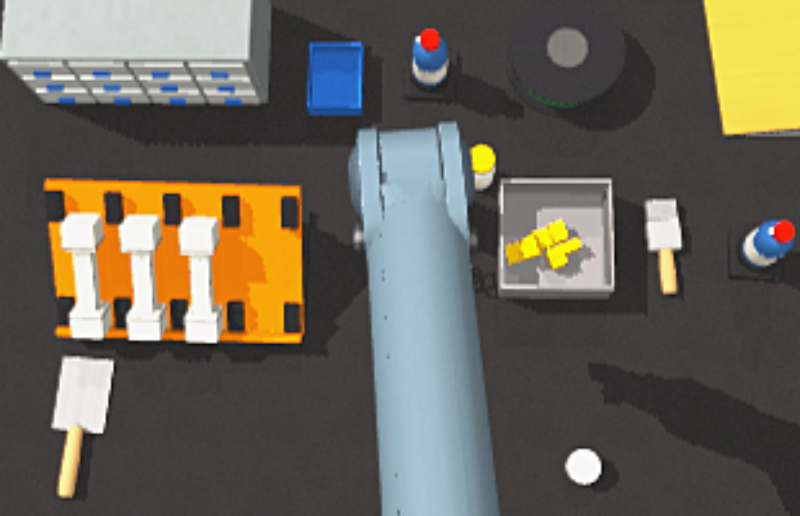

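The last view shows three weights in the rack at (85,275), (145,275) and (203,275), and the offcuts in the bin at (543,243). The bystanders in view have not moved, and the side camera has the cap back up at 175 mm. Handing in.

```bash
python3 -c "
from rig import ctrl
print(ctrl.finish_job())"
```

```text
the job is handed in; nothing more can be done
None
```

The job is handed in: three offcuts are in the bin, three weights lie in the rack with the wrist moment putting each heavy end downhill, and the cap was pressed fully down (14 N against its 8.4 N spring) and came back up.

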